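Unclip the battery packs from the charger and lock them in the carrier

TASK

Press the charger's off button, then take every battery pack off the charger by squeezing its two side buttons together and lifting it straight up, and stand each one upright in its own bay of the timber carrier. When all the packs are in, push the locking bar lengthwise through both eyelets of the carrier, over the packs, until its tip stands well out beyond the far eyelet, and leave it there. Do not tip a pack over, and leave the glue bottle and the glue pot where they are.

Things in the scene. Friction and masses are not known exactly. Their poses are not given: they have to be found in the camera images.
- charger: Flat black charger fixed to the bench, 84 x 290 x 12 mm base (y from -127 to +163 mm) with four docks in a row and a push button on a 42 mm tall block at its +y end. Origin: under the middle of the row, on the bench; y runs along the row, x across it. Guides and catches round the docks rise to 34 mm above the bench. It stands on either the left or the right of the bench.
- dock_0 (a point): Centre of the floor of charger dock 0, 12 mm above the bench; dock spacing 60 mm along y. A pack is held by a hook on each button (58 mm over both hooks, 6 to 12 mm above its underside) under two catches. Each button must go in 4 mm or more to clear: squeeze both home, centred within about 2 mm, and lift straight up while squeezing.
- pack_0_mid (a point): Battery pack 0 (may be absent; starts in dock 0): upright grey block 40 (x) x 44 (y) x 74 mm, 0.34 kg. Point on its centre line, 58 mm above its underside, half-way between two black spring buttons on its x sides, 18 mm wide, 24 mm tall: 62 mm over both released, 46 mm pushed home (3 to 7 N each). Carry it by the squeezed buttons. A groove 24 mm wide, 30 mm deep runs along y in its top.
- dock_1 (a point): Centre of the floor of charger dock 1, 12 mm above the bench; dock spacing 60 mm along y. A pack is held by a hook on each button (58 mm over both hooks, 6 to 12 mm above its underside) under two catches. Each button must go in 4 mm or more to clear: squeeze both home, centred within about 2 mm, and lift straight up while squeezing.
- pack_1_mid (a point): Battery pack 1 (may be absent; starts in dock 1): upright grey block 40 (x) x 44 (y) x 74 mm, 0.34 kg. Point on its centre line, 58 mm above its underside, half-way between two black spring buttons on its x sides, 18 mm wide, 24 mm tall: 62 mm over both released, 46 mm pushed home (3 to 7 N each). Carry it by the squeezed buttons. A groove 24 mm wide, 30 mm deep runs along y in its top.
- dock_2 (a point): Centre of the floor of charger dock 2, 12 mm above the bench; dock spacing 60 mm along y. A pack is held by a hook on each button (58 mm over both hooks, 6 to 12 mm above its underside) under two catches. Each button must go in 4 mm or more to clear: squeeze both home, centred within about 2 mm, and lift straight up while squeezing.
- pack_2_mid (a point): Battery pack 2 (may be absent; starts in dock 2): upright grey block 40 (x) x 44 (y) x 74 mm, 0.34 kg. Point on its centre line, 58 mm above its underside, half-way between two black spring buttons on its x sides, 18 mm wide, 24 mm tall: 62 mm over both released, 46 mm pushed home (3 to 7 N each). Carry it by the squeezed buttons. A groove 24 mm wide, 30 mm deep runs along y in its top.
- dock_3 (a point): Centre of the floor of charger dock 3, 12 mm above the bench; dock spacing 60 mm along y. A pack is held by a hook on each button (58 mm over both hooks, 6 to 12 mm above its underside) under two catches. Each button must go in 4 mm or more to clear: squeeze both home, centred within about 2 mm, and lift straight up while squeezing.
- pack_3_mid (a point): Battery pack 3 (may be absent; starts in dock 3): upright grey block 40 (x) x 44 (y) x 74 mm, 0.34 kg. Point on its centre line, 58 mm above its underside, half-way between two black spring buttons on its x sides, 18 mm wide, 24 mm tall: 62 mm over both released, 46 mm pushed home (3 to 7 N each). Carry it by the squeezed buttons. A groove 24 mm wide, 30 mm deep runs along y in its top.
- off_button_top (a point): Centre of the top of the charger's round off button, 28 mm across, on its raised block at the +y end of the row (142 mm from the charger's origin). It is pressed straight down 6 mm against a spring (5 N at the bottom) and comes up again.
- off_button (a joint): Travel of the off button in m: 0 up, 0.006 fully down; pressed counts from 0.004.
- carrier: Timber carrier fixed to the bench on the other side from the charger, 92 x 229 mm, with four bays in a row. Origin: centre of its underside on the bench; y runs along the row, x across it. A steel plate 76 mm wide and 8 mm thick stands at each end (y = -110.5 and +110.5 mm), 108 mm tall, with a round eyelet.
- bay_0 (a point): Centre of the floor of carrier bay 0, 25 mm above the bench; the bay is 63 mm (x) by 51 mm (y) inside, with walls 18 mm high; bay spacing 54 mm along the carrier's y. A pack stands here with its buttons along the carrier's x, so that its groove lies along the row.
- bay_1 (a point): Centre of the floor of carrier bay 1, 25 mm above the bench; the bay is 63 mm (x) by 51 mm (y) inside, with walls 18 mm high; bay spacing 54 mm along the carrier's y. A pack stands here with its buttons along the carrier's x, so that its groove lies along the row.
- bay_2 (a point): Centre of the floor of carrier bay 2, 25 mm above the bench; the bay is 63 mm (x) by 51 mm (y) inside, with walls 18 mm high; bay spacing 54 mm along the carrier's y. A pack stands here with its buttons along the carrier's x, so that its groove lies along the row.
- bay_3 (a point): Centre of the floor of carrier bay 3, 25 mm above the bench; the bay is 63 mm (x) by 51 mm (y) inside, with walls 18 mm high; bay spacing 54 mm along the carrier's y. A pack stands here with its buttons along the carrier's x, so that its groove lies along the row.
- eyelet_a (a point): Centre of the 18 mm round hole in the carrier's -y end plate, 83 mm above the bench; the hole's axis is the carrier's y. The bar passes through both eyelets and the packs' grooves; it may go in from either end.
- eyelet_b (a point): Centre of the 18 mm round hole in the carrier's +y end plate, 83 mm above the bench; the hole's axis is the carrier's y. The bar passes through both eyelets and the packs' grooves; it may go in from either end.
- bar_handle (a point): Centre of the locking bar's square steel handle, 56 mm long, 30 x 30 mm (15 mm above the bench as the bar lies). x points along the bar to its tip. 0.28 to 0.42 kg, balancing about 14 mm from here towards the tip. A round rod 10 mm thick and 253 mm long runs from the handle's end to the tip; the carrier is 229 mm over its plates.
- bar_tip (a point): Tip of the locking bar, on the rod's axis, 281 mm from the handle's centre; its last 8 mm taper to 4 mm thick. Axes as for the handle.
- glue_bottle: White glue bottle with red nozzle, 62 x 60 x 205 mm, loose bystander on the left; origin at the centre of its underside.
- glue_pot: Metal glue pot, 105 x 87 x 79 mm, loose bystander at the front right; origin at the centre of its underside.
Mind the look-alikes: they are no part of the job. What is shaped like the part that bears pack_0_mid but pink or red is not meant.

How it is judged:
By the outcome, as a careful person would: the job done as asked, in the order asked, and still so for the second after the job is handed in, with the robot touching nothing.
Of pack_0, pack_1, pack_2, pack_3 only 3 to 4 are there at a start; the rules pass over those that are not, and their reading is None.
At some moment in a run one of lock_bar may be knocked a few centimetres aside while the robot is not near it.
It also fails if it takes over 208 s, if anything falls off the work surface, if the arm or the gripper's body presses on something with over 40 N, if the wrist force passes 120 N, or if a joint passes its speed limit or range.

ROBOT

A 7-joint arm with a two-finger parallel gripper is mounted at the origin on a cart in front of the work surface, level with it; the furniture and walls round the work are solid. World frame = base frame: x ahead of the robot, y to its left, z up, the work surface at z = 0. Lengths are in m, angles in rad, forces in N, time in s.
With the tool pointing down it reaches from about 0.375 to 0.925 m from the base axis. Payload 3.1 kg.
Tool frame: the origin (TCP) lies on the centre line of the jaws, within the pads' length; the fingertips stand 8 mm ahead of it and the grasp point (between the pads) lies 11 mm behind it; z points along the fingers, y is the line along which they close (so a half turn about z gives the same grasp; the last joint's range is limited). The gripper opens to 85 mm and grips with 20 to 120 N. Pads are 22 mm wide; open, the fingers measure 114 mm over their backs; the gripper's body (76 mm by 85 mm) begins 54 mm behind the grasp point. The pads swing forward as they close: fully open they stand 13 mm farther back than shut.
Start: joints at [1.213, 0.383, 0.044, 1.598, -0.018, 1.161, -0.05], TCP at [0.167, -0.628, 0.239] pointing down, gripper open.
Joint ranges: [-2.61, 2.61], [-0.41, 2.15], [-1.48, 1.57], [0, 2.5], [-1.57, 4.71], [0.05, 1.97], [-2.85, 2.85]. Speed limits (rad/s): [2.79, 2.79, 3.14, 3.14, 3.14, 3.14, 3.14].

INTERFACE

Orientations are given as a unit quaternion [w, x, y, z].
In Python, from bench import ctrl, viewer gives the robot as it stands.
- The arm moves only by the tool send_rows, never from a script. Its argument "motion" is a list of rows, each a list of 3 entries, a list of its own where there are three numbers: the shift along the world's x, y, z in mm, then the turn, a rotation vector about the world's x, y, z in rad, then the closure, from 0 (fully open) to 1 (shut). A call has 1 to 12 rows; each row is the pose to reach, as a shift and turn from the pose commanded when the call began; what a row does not reach only later rows make up. A row lasts 1/12 s, in which the tool goes at most 41.7 mm and 7.16 degrees, less where a joint would pass 70% of its speed; a pose out of reach is approached as far as the arm can. A call with a gripper value outside its range is refused whole. The fingers move at their own pace and stop on an object; the grip force is fixed at half the most. Time passes only in rows, so rows that repeat a pose let the fingers close. It gives the time, the measured TCP pose, the force, the opening and the grip force at its end, in the units of the state.
- ctrl.get_obs(): the state, without advancing time (a new reading comes with each control period).
- viewer.grab_frame(name): name is "scene" or "top"; returns a dict with "color" (420x560x3 uint8, red, green, blue), "fx", "fy", "cx", "cy" (pixels), "rvec" (rotation vector, rad) and "tvec" (3), from world to camera coordinates, as OpenCV has them. Camera axes: x right, y down, z forward; pixel columns grow to the right and rows downward; lengths in m; the calibration is good to about 2 mm. A picture is of the moment at which its call begins. There is no depth.
- ctrl.hand_in(): hands the job in; it is judged then, once.
The state is a dict: "time": time; "joint_positions": joint angles; "qvel": joint speeds; "joint_torque": joint torques, N m; "ee_pos": TCP position; "tcp_rot": TCP orientation; "force": force on the tool from outside, world axes, zero at the start; "wrist_torque": the same for the moment, N m; "finger_gap": finger opening in m; "grip_force": force on a finger pad.
Only numpy, scipy, OpenCV 4.12 (cv2) and the standard library are available. Lean on these libraries where they do the work, as an engineer would, in place of code of your own. Each camera call takes 0.05 s, during which the arm holds its last target. There are 200 camera calls.

## Working session

There is one attempt and no reset: what is moved stays moved. The work goes in short steps, Python scripts to look and compute and a tool call to move; the robot and the scene stay as the last step left them, time stands still between calls to the robot, and variables do not carry over. Pictures are saved under pics/ and viewed, at most 14 in all, crops included, and the job is handed in when it is done.

Besides the shell and the picture viewer there is one more tool, called after "Call:" as a command line: name --argument value ..., lists and objects as JSON in quotes. send_rows: Moves the arm, as the interface text tells. Its arguments: {"type":"object","properties":{"motion":{"type":"array","items":{"type":"array"}}},"required":["motion"]}

```bash
mkdir -p pics; cat > h.py <<'E'
import numpy as np, cv2
from bench import ctrl, viewer
def grab(name, save=None):
    f=viewer.grab_frame(name); 
    if save: cv2.imwrite('pics/'+save, f['color'][...,::-1])
    return f
def ray(f,u,v):
    R=cv2.Rodrigues(np.array(f['rvec'],float))[0]; t=np.array(f['tvec'],float).ravel()
    d=R.T@np.array([(u-f['cx'])/f['fx'],(v-f['cy'])/f['fy'],1]); return -R.T@t,d
def onz(f,u,v,z):
    c,d=ray(f,u,v); return c+d*(z-c[2])/d[2]
def proj(f,P):
    K=np.array([[f['fx'],0,f['cx']],[0,f['fy'],f['cy']],[0,0,1.]])
    return cv2.projectPoints(np.array(P,float).reshape(-1,1,3),np.array(f['rvec'],float),np.array(f['tvec'],float),K,None)[0].reshape(-1,2)
E
python3 - <<'E'
from h import *
np.set_printoptions(precision=3,suppress=True)
for n in ('scene','top'):
    f=grab(n,n+'0.png'); print(n,ray(f,280,210),f['fx'])
o=ctrl.get_obs(); print({k:o[k] for k in ('time','ee_pos','tcp_rot','finger_gap','force')})
E
```

```text
scene (array([-0.563,  0.697,  1.142]), array([ 0.651, -0.387, -0.653])) 468.20967860457756
top (array([0.296, 0.045, 1.245]), array([ 0.195, -0.   , -0.981])) 392.5829310116283
{'time': 0.1, 'ee_pos': array([ 0.167, -0.627,  0.238]), 'tcp_rot': array([-0.001,  0.992,  0.13 , -0.   ]), 'finger_gap': 0.08568711994163848, 'force': array([-0.196,  0.765,  0.393])}
```

View pics/top0.png

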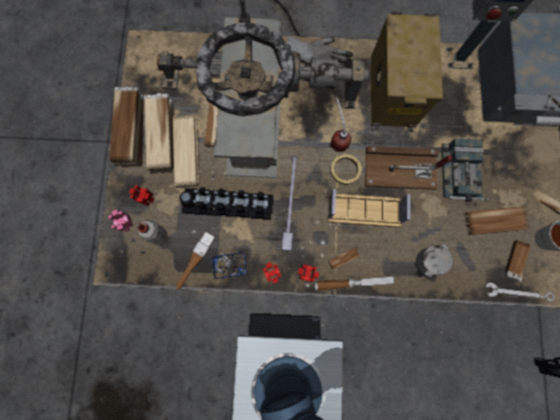

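View pics/scene0.png

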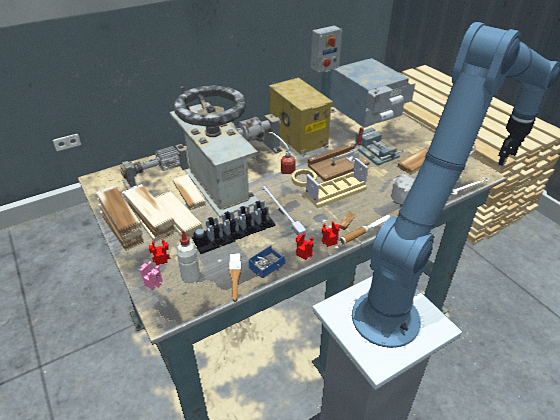

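The top view has world x up and y left. The charger is at about (227,203), the carrier at about (370,208), and the bar runs from its handle at (288,241) to its tip at (294,158). The red and pink look-alikes are at (141,195), (119,220), (272,272) and (308,272); the black/grey packs on the charger are the ones meant. I'll enlarge to confirm.

```bash
python3 - <<'E'
from h import *
t=cv2.imread('pics/top0.png'); s=cv2.imread('pics/scene0.png')
cv2.imwrite('pics/c1.png',cv2.convertScaleAbs(cv2.resize(t[180:230,170:300],None,fx=6,fy=6,interpolation=cv2.INTER_CUBIC),alpha=1.8,beta=15))
cv2.imwrite('pics/c2.png',cv2.resize(t[170:260,280:420],None,fx=5.5,fy=5.5,interpolation=cv2.INTER_CUBIC))
cv2.imwrite('pics/c3.png',cv2.convertScaleAbs(cv2.resize(s[160:265,175:380],None,fx=3.9,fy=3.9,interpolation=cv2.INTER_CUBIC),alpha=1.6,beta=15))
E
```

```text
(no output)
```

View pics/c1.png

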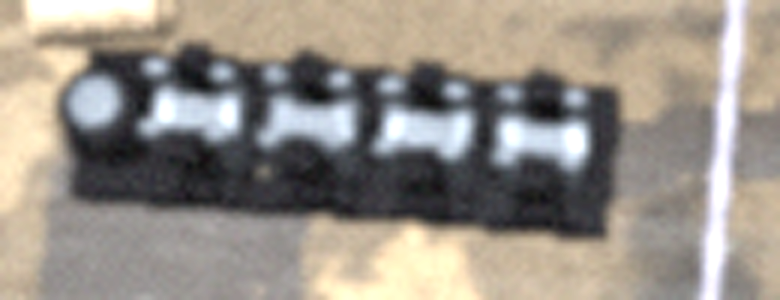

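View pics/c2.png

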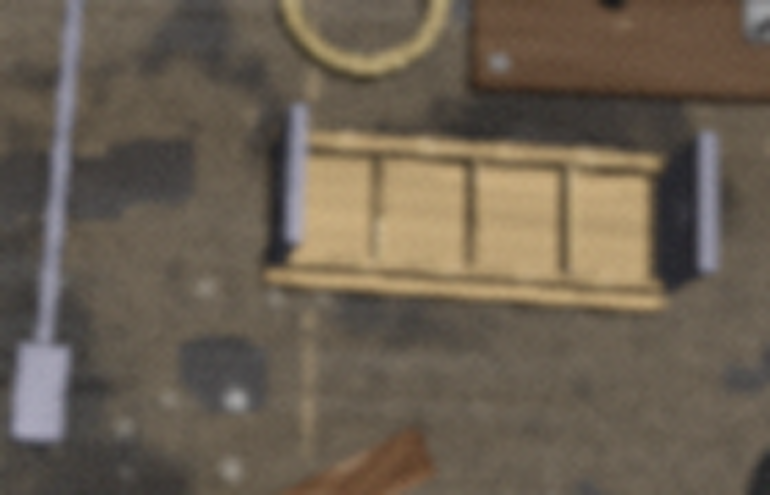

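View pics/c3.png

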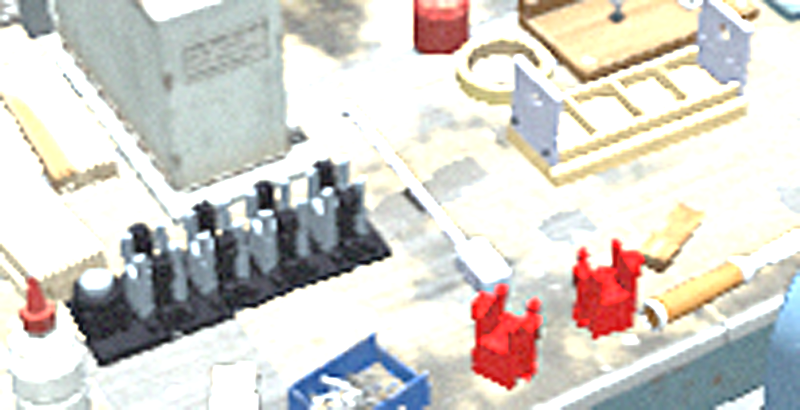

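Confirmed: four grey packs stand on the charger, with the button block at its +y (left) end. The carrier's bays are empty and both plates show. The red and pink objects are clearly separate, so they're decoys. Next I measure poses.

```bash
python3 - <<'E'
from h import *
np.set_printoptions(precision=4,suppress=True)
f=grab('top'); im=f['color'].astype(float); 
for _ in range(3): im+=grab('top')['color']
im/=4; br=im.mean(2); bl=im[...,2]-im[...,0]
def comps(mask,roi,w=None,minA=6):
    x0,y0,x1,y1=roi; m=np.zeros(mask.shape,np.uint8); m[y0:y1,x0:x1]=mask[y0:y1,x0:x1]
    n,l,s,c=cv2.connectedComponentsWithStats(m); 
    for i in range(1,n):
        if s[i,4]>=minA:
            p=np.argwhere(l==i)[:,::-1].astype(np.float32); yield s[i],c[i],cv2.minAreaRect(p),p
print('bar/plates (bluish bright)')
m=((bl>0)&(br>105)).astype(np.uint8)
for s,c,r,p in comps(m,(280,150,420,255)): print(s,c,r,onz(f,*c,.108),onz(f,*c,.03))
print('row samples bar')
for v in (162,180,200,220,228,236,241,246):
    w=np.clip(bl[v,275:305]+5,0,None)*(br[v,275:305]>95); u=(w*np.arange(275,305)).sum()/w.sum(); print(v,u.round(2),onz(f,u,v,.015 if v<230 else .03)[:2],w.sum().round())
print('charger dark')
d=(br<55).astype(np.uint8)
for s,c,r,p in comps(d,(170,180,285,230),minA=50): print(s,c,r)
g=(br>75).astype(np.uint8); 
print('edges bottom/-y end, subpixel')
def edge(prof,th): # first crossing
    i=np.argmax(prof>th); return i-1+(th-prof[i-1])/(prof[i]-prof[i-1])
P=[]
for u in range(186,270,6):
    v0=207; e=v0+edge(br[v0:230,u],60); P.append(onz(f,u,e,.010)[:2]); print(u,round(e,2),P[-1])
for v in range(197,217,3):
    e=266+edge(br[v,266:285],60); e2=190-edge(br[v,190:165:-1],60); print(v,round(e,2),onz(f,e,v,.012)[:2],round(e2,2),onz(f,e2,v,.012)[:2])
print('grey blobs')
for s,c,r,p in comps((br>75).astype(np.uint8),(182,188,270,207)): print(s,c,onz(f,*c,.048)[:2],onz(f,*c,.056)[:2])
E
```

```text
bar/plates (bluish bright)
[282 157  14  93 399] [289.0677 215.2757] ((290.21722412109375, 203.11065673828125), (9.687323570251465, 92.7085952758789), 5.194429397583008) [0.5074 0.0178 0.108 ] [0.5219 0.0159 0.03  ]
[416 170   4   5  14] [417.7857 171.7857] ((417.5, 172.0), (4.0, 3.0), 90.0) [ 0.6581 -0.3641  0.108 ] [ 0.6829 -0.3922  0.03  ]
[332 189   4  25  54] [333.0741 200.8519] ((333.07647705078125, 201.00587463378906), (2.1475019454956055, 24.08270263671875), 4.39870548248291) [ 0.5568 -0.1108  0.108 ] [ 0.5747 -0.1215  0.03  ]
[407 194   4  25  84] [408.2262 206.2857] ((408.5, 206.0), (24.0, 3.0), 90.0) [ 0.5504 -0.333   0.108 ] [ 0.5679 -0.3589  0.03  ]
row samples bar
162 293.76 [0.7028 0.0071] 39.0
180 292.3 [0.6415 0.0096] 40.0
200 290.47 [0.5748 0.013 ] 64.0
220 288.53 [0.5094 0.0167] 58.0
228 287.95 [0.4837 0.0175] 47.0
236 287.38 [0.4562 0.0186] 186.0
241 286.66 [0.4405 0.0203] 183.0
246 286.43 [0.425  0.0203] 187.0
charger dark
[ 180  187   94   33 1732] [227.0254 204.7067] ((226.32994079589844, 202.38070678710938), (93.33363342285156, 27.928844451904297), 4.085616588
[... 796 characters left out ...]
 [182.6 189.7] [0.585  0.3537] [0.5831 0.3517]
[207 188  12   2  20] [212.9 188.4] [0.5936 0.2589] [0.5916 0.2575]
[224 188  46   6 165] [250.3697 189.5636] [0.5951 0.141 ] [0.5931 0.1404]
[194 190   4   2   6] [195.5    190.6667] [0.5837 0.313 ] [0.5818 0.3112]
[182 193   8   8  53] [185.3208 196.5849] [0.5633 0.3431] [0.5615 0.3411]
[234 193   3   2   6] [235.  193.5] [0.5802 0.1884] [0.5783 0.1875]
[194 195  16   8  93] [202.086  198.4516] [0.5597 0.2902] [0.5579 0.2885]
[213 196  16   9  87] [221.1954 199.8736] [0.5578 0.2301] [0.5561 0.2289]
[233 198  16   8  92] [240.7717 201.4022] [0.5557 0.1687] [0.554  0.1679]
[253 199  15   8  91] [259.8022 202.8571] [0.5538 0.1091] [0.5521 0.1087]
```

Call:
send_rows --motion '[[[35, 20, 4], [0, 0, 0], 0.5], [[70, 40, 8], [0, 0, 0], 1], [[105, 60, 12], [0, 0, 0], 1], [[140, 80, 16], [0, 0, 0], 1], [[175, 100, 20], [0, 0, 0], 1], [[210, 120, 24], [0, 0, 0], 1], [[245, 140, 28], [0, 0, 0], 1], [[280, 160, 32], [0, 0, 0], 1], [[310, 175, 35], [0, 0, 0], 1], [[333, 185, 40], [0, 0, 0], 1], [[333, 185, 40], [0, 0, 0], 1]]'

```text
time: 1.22
ee_pos: [0.5084, -0.4364, 0.2802]
tcp_rot: [-0.001, 0.991, 0.136, 0.003]
force: [0.8, 0.8, -0.2]
finger_gap: -0.0004
grip_force: 0.0
```

Call:
send_rows --motion '[[[0, 40, 0], [0, 0, 0.12], 1], [[0, 80, 0], [0, 0, 0.24], 1], [[0, 120, 0], [0, 0, 0.36], 1], [[0, 160, 0], [0, 0, 0.48], 1], [[0, 200, 0], [0, 0, 0.6], 1], [[0, 240, 0], [0, 0, 0.72], 1], [[0, 280, 0], [0, 0, 0.84], 1], [[0, 320, 0], [0, 0, 0.96], 1], [[0, 360, 0], [0, 0, 1.08], 1], [[0, 400, 0], [0, 0, 1.18], 1], [[0, 440, 0], [0, 0, 1.278], 1], [[0, 443, 0], [0, 0, 1.278], 1]]'

```text
time: 2.22
ee_pos: [0.4993, 0.0098, 0.28]
tcp_rot: [-0.001, 0.713, 0.701, 0.002]
force: [-1.1, 1.5, 0.1]
finger_gap: -0.0
grip_force: 0.0
```

Call:
send_rows --motion '[[[6, 38, -6], [0, 0, 0], 1], [[12, 76, -14], [0, 0, 0], 1], [[20, 114, -24], [0, 0, 0], 1], [[28, 152, -34], [0, 0, 0], 1], [[35, 190, -50], [0, 0, 0], 1], [[42, 228, -66], [0, 0, 0], 1], [[50, 266, -85], [0, 0, 0], 1], [[56, 304, -105], [0, 0, 0], 1], [[62, 341, -125], [0, 0, 0], 1], [[62, 341, -150], [0, 0, 0], 1], [[62, 341, -170], [0, 0, 0], 1], [[62, 341, -170], [0, 0, 0], 1]]'

```text
time: 3.22
ee_pos: [0.5587, 0.3386, 0.1033]
tcp_rot: [-0.001, 0.718, 0.696, -0.005]
force: [-0.9, -1.3, -0.0]
finger_gap: 0.0
grip_force: 0.0
```

Call:
send_rows --motion '[[[0, 0, 0], [0, 0, 0], 1], [[0, 0, 0], [0, 0, 0], 1], [[0, 0, 0], [0, 0, 0], 1], [[0, 0, 0], [0, 0, 0], 1]]'

```text
time: 3.55
ee_pos: [0.5636, 0.3407, 0.1116]
tcp_rot: [0.001, 0.719, 0.695, 0.002]
force: [-0.1, -1.0, 0.6]
finger_gap: 0.0
grip_force: 0.0
```

```bash
python3 - <<'E'
from h import *
np.set_printoptions(precision=4,suppress=True)
f=grab('scene','s1.png'); o=ctrl.get_obs(); print(o['ee_pos'],o['force'],o['qvel'])
s=cv2.imread('pics/s1.png'); cv2.imwrite('pics/s1c.png',cv2.convertScaleAbs(cv2.resize(s[150:270,150:310],None,fx=5,fy=5,interpolation=cv2.INTER_CUBIC),alpha=1.4,beta=10))
E
```

```text
[0.5634 0.3408 0.1113] [-0.1425 -0.523   0.9186] [-0.005   0.0053  0.0003  0.0085  0.0031  0.0011 -0.0003]
```

View pics/s1c.png

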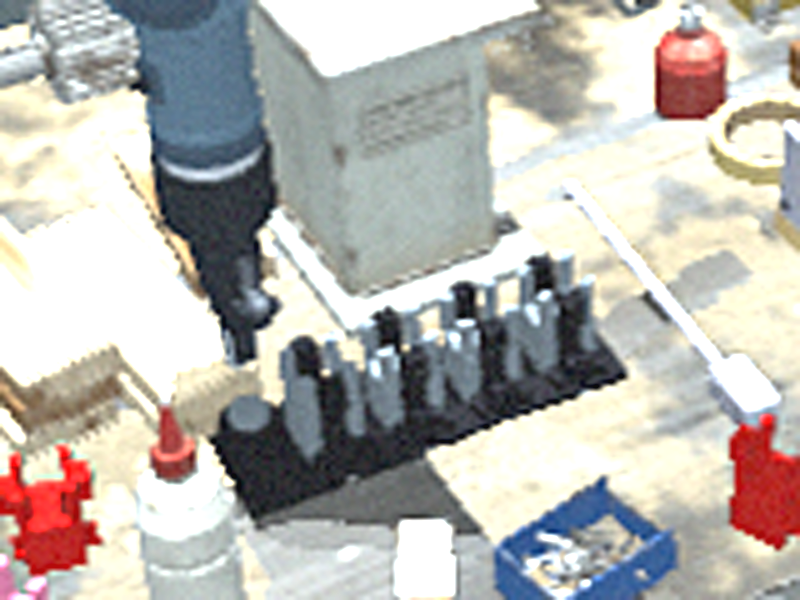

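The fingertip is at about crop (240,360), just above the button at (250,412), i.e. full pixel (200,232). I'll triangulate the button.

```bash
python3 - <<'E'
from h import *
np.set_printoptions(precision=4,suppress=True)
import pickle
f=grab('scene'); t=grab('top')
for z in (.044,.048,.052): print(z,onz(f,200,232.3,z)[:2],onz(t,185.32,196.58,z)[:2])
print(proj(f,[[.5634,.3408,.1033],[.5634,.3408,.05]]))
E
```

```text
0.044 [0.573  0.3386] [0.5642 0.3441]
0.048 [0.5689 0.3399] [0.5633 0.3431]
0.052 [0.5647 0.3412] [0.5624 0.3421]
[[198.5269 221.2156]
 [200.3323 232.9183]]
```

Call:
send_rows --motion '[[[0, 0, -25], [0, 0, 0], 1], [[0, 0, -44], [0, 0, 0], 1], [[0, 0, -48], [0, 0, 0], 1], [[0, 0, -50], [0, 0, 0], 1], [[0, 0, -52], [0, 0, 0], 1], [[0, 0, -53], [0, 0, 0], 1], [[0, 0, -53], [0, 0, 0], 1], [[0, 0, -53], [0, 0, 0], 1]]'

```text
time: 4.37
ee_pos: [0.5643, 0.3423, 0.0656]
tcp_rot: [0.002, 0.719, 0.695, 0.002]
force: [-9.4, -7.7, 32.9]
finger_gap: -0.0002
grip_force: 16.5
```

Call:
send_rows --motion '[[[0, 0, 5], [0, 0, 0], 1], [[0, 0, 5], [0, 0, 0], 1], [[0, 0, 5], [0, 0, 0], 1], [[0, 0, 5], [0, 0, 0], 1]]'

```text
time: 4.7
ee_pos: [0.5643, 0.3423, 0.0661]
tcp_rot: [0.001, 0.719, 0.695, 0.003]
force: [-2.2, -1.5, 12.8]
finger_gap: -0.0
grip_force: 6.6
```

```bash
python3 - <<'E'
from h import *
np.set_printoptions(precision=4,suppress=True)
f=grab('scene','s2.png'); t=grab('top','t2.png'); o=ctrl.get_obs(); print(o['ee_pos'],o['force'],o['wrist_torque'])
a=cv2.imread('pics/s2.png')[170:270,150:260];b=cv2.imread('pics/t2.png')[150:250,140:250]
cv2.imwrite('pics/c4.png',cv2.convertScaleAbs(cv2.resize(np.hstack([a,b]),None,fx=3.6,fy=5,interpolation=cv2.INTER_CUBIC),alpha=1.5,beta=20))
E
```

```text
[0.5643 0.3424 0.0661] [-2.5595 -2.8043 13.0953] [-0.4617  0.4569  0.0657]
```

View pics/c4.png

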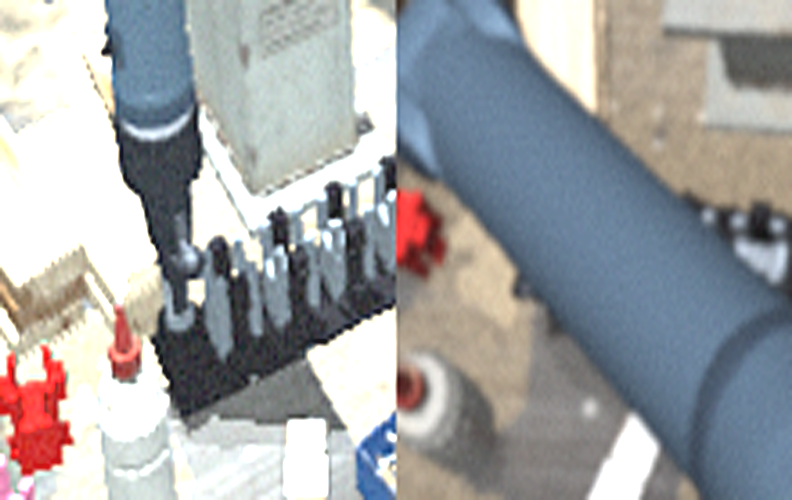

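Call:
send_rows --motion '[[[0, 0, 4], [0, 0, 0], 1], [[0, 0, 4], [0, 0, 0], 1], [[0, 0, 4], [0, 0, 0], 1]]'

```text
time: 5.05
ee_pos: [0.5642, 0.3423, 0.0676]
tcp_rot: [0.001, 0.719, 0.695, 0.003]
force: [2.1, 0.6, 3.3]
finger_gap: 0.0
grip_force: 2.0
```

Call:
send_rows --motion '[[[0, 0, 3], [0, 0, 0], 1], [[0, 0, 3], [0, 0, 0], 1], [[0, 0, 3], [0, 0, 0], 1]]'

```text
time: 5.3
ee_pos: [0.5626, 0.3412, 0.0687]
tcp_rot: [0.0, 0.719, 0.695, 0.001]
force: [1.5, 0.1, 2.8]
finger_gap: -0.0
grip_force: 1.7
```

Call:
send_rows --motion '[[[0, 0, 3], [0, 0, 0], 1], [[0, 0, 3], [0, 0, 0], 1], [[0, 0, 3], [0, 0, 0], 1]]'

```text
time: 5.55
ee_pos: [0.5615, 0.3404, 0.0708]
tcp_rot: [-0.0, 0.719, 0.695, -0.001]
force: [1.1, 1.3, 2.3]
finger_gap: 0.0002
grip_force: 1.1
```

Call:
send_rows --motion '[[[0, 0, 30], [0, 0, 0], 1], [[0, 0, 60], [0, 0, 0], 1], [[0, 0, 60], [0, 0, 0], 0.6], [[0, 0, 60], [0, 0, 0], 0.3], [[0, 0, 60], [0, 0, 0], 0], [[0, 0, 60], [0, 0, 0], 0]]'

```text
time: 6.05
ee_pos: [0.5604, 0.3394, 0.129]
tcp_rot: [-0.0, 0.719, 0.695, -0.002]
force: [-0.1, -0.2, 0.3]
finger_gap: 0.0487
grip_force: 0.0
```

```bash
python3 - <<'E'
from h import *
np.set_printoptions(precision=4,suppress=True)
o=ctrl.get_obs(); print(o['ee_pos'],o['force'],o['finger_gap'],o['joint_positions'])
E
```

```text
[0.5604 0.3394 0.129 ] [-0.0834 -0.1891  0.2772] 0.048718491895800284 [-0.1488  0.5869 -0.6133  1.642   0.3784  1.0393 -0.9123]
```

Call:
send_rows --motion '[[[0, -25, 5], [0, 0, 0], 0.12], [[1, -50, 5], [0, 0, 0], 0.12], [[1, -50, 0], [0, 0, 0], 0.12], [[1, -50, -10], [0, 0, 0], 0.12], [[1, -50, -20], [0, 0, 0], 0.12], [[1, -50, -20], [0, 0, 0], 0.12], [[1, -50, -20], [0, 0, 0], 0.12], [[1, -50, -20], [0, 0, 0], 0.12]]'

```text
time: 6.72
ee_pos: [0.5622, 0.2922, 0.1107]
tcp_rot: [-0.001, 0.718, 0.696, -0.0]
force: [0.9, 0.8, 0.2]
finger_gap: 0.0752
grip_force: 0.0
```

Call:
send_rows --motion '[[[-1, -2, -10], [0, 0, 0], 0.12], [[-1, -2, -22], [0, 0, 0], 0.12], [[-1, -2, -34], [0, 0, 0], 0.12], [[-1, -2, -42], [0, 0, 0], 0.12], [[-1, -2, -46], [0, 0, 0], 0.12], [[-1, -2, -46], [0, 0, 0], 0.12], [[-1, -2, -46], [0, 0, 0], 0.12], [[-1, -2, -46], [0, 0, 0], 0.12]]'

```text
time: 7.38
ee_pos: [0.5624, 0.2892, 0.0657]
tcp_rot: [0.0, 0.719, 0.695, 0.0]
force: [0.3, 0.3, 0.7]
finger_gap: 0.0751
grip_force: 0.0
```

Call:
send_rows --motion '[[[0, 0, 0], [0, 0, 0], 0.25], [[0, 0, 0], [0, 0, 0], 0.3], [[0, 0, 0], [0, 0, 0], 0.35], [[0, 0, 0], [0, 0, 0], 0.36], [[0, 0, 0], [0, 0, 0], 0.36]]'

```text
time: 7.8
ee_pos: [0.5625, 0.2893, 0.0665]
tcp_rot: [0.0, 0.719, 0.695, 0.001]
force: [-1.7, -1.2, 4.9]
finger_gap: 0.0547
grip_force: 4.7
```

Call:
send_rows --motion '[[[0, 0, 0], [0, 0, 0], 0.45], [[0, 0, 0], [0, 0, 0], 0.6], [[0, 0, 0], [0, 0, 0], 0.6], [[0, 0, 0], [0, 0, 0], 0.6], [[0, 0, 0], [0, 0, 0], 0.6]]'

```text
time: 8.22
ee_pos: [0.5614, 0.2899, 0.0685]
tcp_rot: [0.0, 0.719, 0.696, -0.0]
force: [-7.0, -3.6, 17.2]
finger_gap: 0.0398
grip_force: 61.5
```

Call:
send_rows --motion '[[[0, 0, 2], [0, 0, 0], 0.6], [[0, 0, 4], [0, 0, 0], 0.6], [[0, 0, 6], [0, 0, 0], 0.6], [[0, 0, 8], [0, 0, 0], 0.6], [[0, 0, 8], [0, 0, 0], 0.6], [[0, 0, 8], [0, 0, 0], 0.6]]'

```text
time: 8.72
ee_pos: [0.5614, 0.2882, 0.0724]
tcp_rot: [-0.0, 0.719, 0.695, -0.001]
force: [-0.6, 0.3, -3.5]
finger_gap: 0.0394
grip_force: 60.8
```

```bash
python3 - <<'E'
from h import *
f=grab('scene','s3.png'); o=ctrl.get_obs(); print(o['ee_pos'],o['force'],o['finger_gap'])
s=cv2.imread('pics/s3.png'); cv2.imwrite('pics/s3c.png',cv2.convertScaleAbs(cv2.resize(s[170:260,180:300],None,fx=6.6,fy=6.6,interpolation=cv2.INTER_CUBIC),alpha=1.6,beta=20))
E
```

```text
[0.56133345 0.2881859  0.07242723] [-0.41592593  0.226744   -3.07266106] 0.039638511802109186
```

View pics/s3c.png

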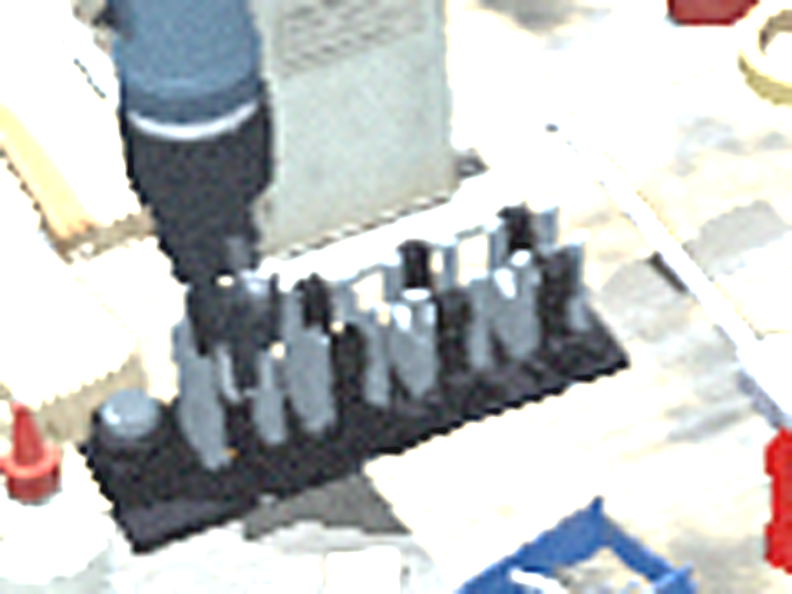

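The gripper is around the pack beside the button, at about crop (225,330). The measured force is about the pack's weight, so I'll lift gently.

Call:
send_rows --motion '[[[0, 0, 2], [0, 0, 0], 0.6], [[0, 0, 4], [0, 0, 0], 0.6], [[0, 0, 6], [0, 0, 0], 0.6], [[0, 0, 8], [0, 0, 0], 0.6], [[0, 0, 10], [0, 0, 0], 0.6], [[0, 0, 12], [0, 0, 0], 0.6], [[0, 0, 12], [0, 0, 0], 0.6]]'

```text
time: 9.35
ee_pos: [0.5631, 0.2891, 0.0864]
tcp_rot: [0.0, 0.719, 0.695, 0.001]
force: [0.1, 0.9, -3.5]
finger_gap: 0.039
grip_force: 60.8
```

Call:
send_rows --motion '[[[0, 0, 25], [0, 0, 0], 0.6], [[0, 0, 60], [0, 0, 0], 0.6], [[0, 0, 95], [0, 0, 0], 0.6], [[0, -20, 115], [0, 0, 0], 0.6], [[0, -55, 118], [0, 0, 0], 0.6], [[-1, -92, 118], [0, 0, 0], 0.6], [[-2, -130, 118], [0, 0, 0], 0.6], [[-3, -168, 118], [0, 0, 0], 0.6], [[-4, -206, 118], [0, 0, 0], 0.6], [[-5, -244, 118], [0, 0, 0], 0.6], [[-5, -282, 118], [0, 0, 0], 0.6], [[-6, -320, 118], [0, 0, 0], 0.6]]'

```text
time: 10.35
ee_pos: [0.5559, -0.033, 0.2038]
tcp_rot: [0.001, 0.718, 0.696, 0.0]
force: [1.4, -0.1, -3.9]
finger_gap: 0.0392
grip_force: 62.4
```

Call:
send_rows --motion '[[[0, -38, 0], [0, 0, 0], 0.6], [[-1, -76, 0], [0, 0, 0], 0.6], [[-2, -114, 0], [0, 0, 0], 0.6], [[-3, -152, 0], [0, 0, 0], 0.6], [[-4, -190, 0], [0, 0, 0], 0.6], [[-4, -226, 0], [0, 0, 0], 0.6], [[-5, -254, 0], [0, 0, 0], 0.6], [[-5, -272, 0], [0, 0, 0], 0.6], [[-5, -272, 0], [0, 0, 0], 0.6], [[-5, -272, 0], [0, 0, 0], 0.6], [[-5, -272, 0], [0, 0, 0], 0.6]]'

```text
time: 11.27
ee_pos: [0.5514, -0.3015, 0.2032]
tcp_rot: [-0.001, 0.718, 0.696, 0.001]
force: [-0.1, 0.7, -4.2]
finger_gap: 0.0392
grip_force: 62.4
```

```bash
python3 - <<'E'
from h import *
f=grab('scene','s4.png'); o=ctrl.get_obs(); print(o['ee_pos'],o['tcp_rot'],o['force'],o['finger_gap'])
s=cv2.imread('pics/s4.png'); cv2.imwrite('pics/s4c.png',cv2.convertScaleAbs(cv2.resize(s[90:215,270:400],None,fx=4.6,fy=4.6,interpolation=cv2.INTER_CUBIC),alpha=1.4,beta=10))
E
```

```text
[ 0.55166107 -0.30060999  0.20328138] [-4.75869216e-04  7.17618220e-01  6.96436211e-01  6.84255134e-04] [ 0.22009442  0.58669465 -4.04720967] 0.039011828302465655
```

View pics/s4c.png

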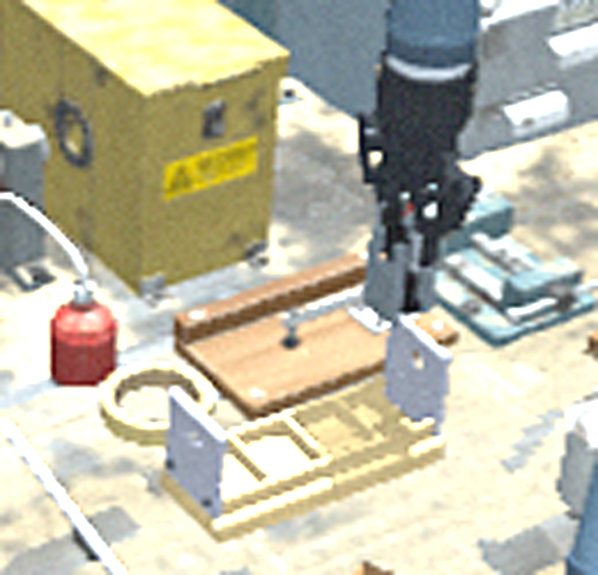

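The pack hangs upright at crop (390,280), above the −y end bay. Lowering it.

Call:
send_rows --motion '[[[0, -2, -30], [0, 0, 0], 0.6], [[0, -2, -60], [0, 0, 0], 0.6], [[0, -2, -80], [0, 0, 0], 0.6], [[0, -2, -92], [0, 0, 0], 0.6], [[0, -2, -100], [0, 0, 0], 0.6], [[0, -2, -106], [0, 0, 0], 0.6], [[0, -2, -111], [0, 0, 0], 0.6], [[0, -2, -115], [0, 0, 0], 0.6], [[0, -2, -118], [0, 0, 0], 0.6], [[0, -2, -118], [0, 0, 0], 0.6], [[0, -2, -118], [0, 0, 0], 0.6]]'

```text
time: 12.23
ee_pos: [0.5513, -0.3054, 0.0858]
tcp_rot: [0.0, 0.719, 0.695, 0.0]
force: [-0.1, 0.8, -3.2]
finger_gap: 0.0394
grip_force: 62.4
```

Call:
send_rows --motion '[[[0, 0, -2], [0, 0, 0], 0.6], [[0, 0, -4], [0, 0, 0], 0.6], [[0, 0, -4], [0, 0, 0], 0.6], [[0, 0, -4], [0, 0, 0], 0.6]]'

```text
time: 12.57
ee_pos: [0.5516, -0.3057, 0.0819]
tcp_rot: [0.001, 0.719, 0.695, 0.0]
force: [0.1, -1.0, -0.5]
finger_gap: 0.0395
grip_force: 62.8
```

Call:
send_rows --motion '[[[0, 2, -1], [0, 0, 0], 0.6], [[0, 2, -1], [0, 0, 0], 0.5], [[0, 2, 0], [0, 0, 0], 0.4], [[0, 2, 0], [0, 0, 0], 0.3], [[0, 2, 0], [0, 0, 0], 0.2], [[0, 2, 0], [0, 0, 0], 0.12], [[0, 2, 0], [0, 0, 0], 0.12], [[0, 2, 0], [0, 0, 0], 0.12]]'

```text
time: 13.23
ee_pos: [0.5516, -0.3033, 0.0818]
tcp_rot: [0.001, 0.719, 0.695, 0.0]
force: [0.1, -0.2, 0.6]
finger_gap: 0.0754
grip_force: 0.0
```

Call:
send_rows --motion '[[[0, 0, 10], [0, 0, 0], 0.12], [[0, 0, 30], [0, 0, 0], 0.12], [[0, 0, 65], [0, 0, 0], 0.12], [[0, 0, 100], [0, 0, 0], 0.12], [[0, 35, 110], [0, 0, 0], 0.12], [[0, 74, 110], [0, 0, 0], 0.12], [[0, 114, 110], [0, 0, 0], 0.12], [[1, 154, 110], [0, 0, 0], 0.12], [[2, 194, 110], [0, 0, 0], 0.12], [[3, 234, 110], [0, 0, 0], 0.12], [[4, 274, 110], [0, 0, 0], 0.12], [[4, 314, 110], [0, 0, 0], 0.12]]'

```text
time: 14.23
ee_pos: [0.5552, 0.0127, 0.1927]
tcp_rot: [0.001, 0.719, 0.695, 0.001]
force: [0.7, -0.1, -0.4]
finger_gap: 0.0752
grip_force: 0.0
```

Call:
send_rows --motion '[[[1, 40, 0], [0, 0, 0], 0.12], [[2, 80, 0], [0, 0, 0], 0.12], [[2, 120, 0], [0, 0, 0], 0.12], [[3, 160, -10], [0, 0, 0], 0.12], [[3, 190, -20], [0, 0, 0], 0.12], [[4, 209, -40], [0, 0, 0], 0.12], [[4, 219, -65], [0, 0, 0], 0.12], [[4, 219, -75], [0, 0, 0], 0.12], [[4, 219, -80], [0, 0, 0], 0.12], [[4, 219, -80], [0, 0, 0], 0.12], [[4, 219, -80], [0, 0, 0], 0.12]]'

```text
time: 15.15
ee_pos: [0.5601, 0.2279, 0.112]
tcp_rot: [0.001, 0.72, 0.694, 0.0]
force: [0.4, -0.5, 0.0]
finger_gap: 0.0752
grip_force: 0.0
```

```bash
python3 - <<'E'
from h import *
f=grab('scene','s5.png'); o=ctrl.get_obs(); print(o['ee_pos'],o['tcp_rot'],o['force'],o['finger_gap'])
s=cv2.imread('pics/s5.png'); cv2.imwrite('pics/s5c.png',cv2.convertScaleAbs(cv2.resize(s[140:255,180:380],None,fx=4,fy=4,interpolation=cv2.INTER_CUBIC),alpha=1.4,beta=10))
E
```

```text
[0.56052433 0.22822613 0.11259234] [8.72603732e-04 7.19658649e-01 6.94327152e-01 6.88117073e-04] [-0.04592487 -0.30403747  0.47929463] 0.07467239975488059
```

View pics/s5c.png

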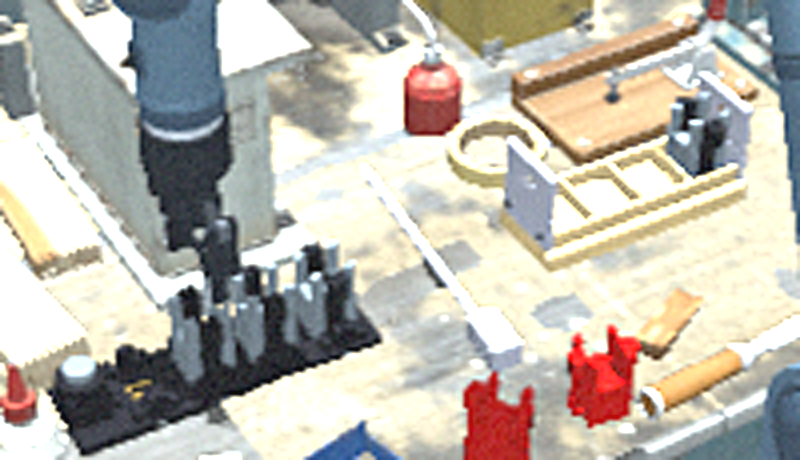

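Pack 3 stands upright in the far bay at crop (700,130), and dock 3 is empty. Next is pack 2.

Call:
send_rows --motion '[[[-1, 1, -12], [0, 0, 0], 0.12], [[-1, 1, -24], [0, 0, 0], 0.12], [[-1, 1, -36], [0, 0, 0], 0.12], [[-1, 1, -44], [0, 0, 0], 0.12], [[-1, 1, -47], [0, 0, 0], 0.12], [[-1, 1, -47], [0, 0, 0], 0.12], [[-1, 1, -47], [0, 0, 0], 0.12], [[-1, 1, -47], [0, 0, 0], 0.12]]'

```text
time: 15.87
ee_pos: [0.5583, 0.2313, 0.0646]
tcp_rot: [0.0, 0.719, 0.695, 0.0]
force: [-0.8, 0.6, 0.5]
finger_gap: 0.0751
grip_force: 0.0
```

Call:
send_rows --motion '[[[0, 0, 0], [0, 0, 0], 0.25], [[0, 0, 0], [0, 0, 0], 0.35], [[0, 0, 0], [0, 0, 0], 0.45], [[0, 0, 1], [0, 0, 0], 0.6], [[0, 0, 2], [0, 0, 0], 0.6], [[0, 0, 3], [0, 0, 0], 0.6], [[0, 0, 3], [0, 0, 0], 0.6], [[0, 0, 3], [0, 0, 0], 0.6]]'

```text
time: 16.53
ee_pos: [0.5583, 0.2316, 0.0681]
tcp_rot: [-0.0, 0.719, 0.695, 0.001]
force: [-2.1, 0.3, 5.9]
finger_gap: 0.0398
grip_force: 61.8
```

Call:
send_rows --motion '[[[0, 0, 2], [0, 0, 0], 0.6], [[0, 0, 4], [0, 0, 0], 0.6], [[0, 0, 6], [0, 0, 0], 0.6], [[0, 0, 7], [0, 0, 0], 0.6], [[0, 0, 7], [0, 0, 0], 0.6]]'

```text
time: 16.95
ee_pos: [0.5578, 0.2302, 0.0738]
tcp_rot: [0.0, 0.719, 0.695, -0.001]
force: [-0.4, -0.1, -3.4]
finger_gap: 0.0394
grip_force: 60.9
```

Call:
send_rows --motion '[[[0, 0, 8], [0, 0, 0], 0.6], [[0, 0, 25], [0, 0, 0], 0.6], [[0, 0, 60], [0, 0, 0], 0.6], [[0, 0, 95], [0, 0, 0], 0.6], [[0, -12, 125], [0, 0, 0], 0.6], [[0, -40, 130], [0, 0, 0], 0.6], [[-1, -78, 130], [0, 0, 0], 0.6], [[-2, -116, 130], [0, 0, 0], 0.6], [[-3, -154, 130], [0, 0, 0], 0.6], [[-4, -192, 130], [0, 0, 0], 0.6], [[-5, -230, 130], [0, 0, 0], 0.6], [[-5, -268, 130], [0, 0, 0], 0.6]]'

```text
time: 17.95
ee_pos: [0.5521, -0.039, 0.2048]
tcp_rot: [0.0, 0.719, 0.696, -0.0]
force: [0.9, -0.5, -3.8]
finger_gap: 0.0396
grip_force: 61.8
```

Call:
send_rows --motion '[[[0, -38, 0], [0, 0, 0], 0.6], [[0, -76, 0], [0, 0, 0], 0.6], [[0, -114, 0], [0, 0, 0], 0.6], [[0, -152, 0], [0, 0, 0], 0.6], [[0, -184, 0], [0, 0, 0], 0.6], [[0, -204, 0], [0, 0, 0], 0.6], [[0, -211, -10], [0, 0, 0], 0.6], [[0, -211, -35], [0, 0, 0], 0.6], [[0, -211, -60], [0, 0, 0], 0.6], [[0, -211, -70], [0, 0, 0], 0.6], [[0, -211, -70], [0, 0, 0], 0.6], [[0, -211, -70], [0, 0, 0], 0.6]]'

```text
time: 18.95
ee_pos: [0.5527, -0.2467, 0.1338]
tcp_rot: [-0.001, 0.718, 0.696, -0.0]
force: [0.6, -0.3, -2.5]
finger_gap: 0.0394
grip_force: 61.8
```

Call:
send_rows --motion '[[[0, -2, -12], [0, 0, 0], 0.6], [[0, -2, -24], [0, 0, 0], 0.6], [[0, -2, -33], [0, 0, 0], 0.6], [[0, -2, -40], [0, 0, 0], 0.6], [[0, -2, -45], [0, 0, 0], 0.6], [[0, -2, -48], [0, 0, 0], 0.6], [[0, -2, -51], [0, 0, 0], 0.6], [[0, -2, -52], [0, 0, 0], 0.6], [[0, -2, -52], [0, 0, 0], 0.6], [[0, -2, -52], [0, 0, 0], 0.6]]'

```text
time: 19.78
ee_pos: [0.5533, -0.2502, 0.0825]
tcp_rot: [0.0, 0.719, 0.695, 0.0]
force: [-0.6, 0.4, -3.2]
finger_gap: 0.0393
grip_force: 62.0
```

Still hanging slightly, so I'll lower 2 mm, release, and go to pack 1 at (.5573, .169).

Call:
send_rows --motion '[[[0, 1, -1], [0, 0, 0], 0.6], [[0, 1, -2], [0, 0, 0], 0.6], [[0, 1, -2], [0, 0, 0], 0.6], [[0, 1, -2], [0, 0, 0], 0.5], [[0, 1, -1], [0, 0, 0], 0.4], [[0, 1, -1], [0, 0, 0], 0.3], [[0, 1, -1], [0, 0, 0], 0.2], [[0, 1, -1], [0, 0, 0], 0.12], [[0, 1, -1], [0, 0, 0], 0.12], [[0, 1, -1], [0, 0, 0], 0.12]]'

```text
time: 20.62
ee_pos: [0.5537, -0.2494, 0.0819]
tcp_rot: [0.001, 0.719, 0.695, 0.0]
force: [0.3, -0.1, -0.6]
finger_gap: 0.0756
grip_force: 0.0
```

Call:
send_rows --motion '[[[0, 0, 10], [0, 0, 0], 0.12], [[0, 0, 30], [0, 0, 0], 0.12], [[0, 0, 65], [0, 0, 0], 0.12], [[0, 0, 100], [0, 0, 0], 0.12], [[0, 35, 110], [0, 0, 0], 0.12], [[0, 74, 110], [0, 0, 0], 0.12], [[0, 114, 110], [0, 0, 0], 0.12], [[1, 154, 110], [0, 0, 0], 0.12], [[2, 194, 110], [0, 0, 0], 0.12], [[3, 234, 110], [0, 0, 0], 0.12], [[4, 274, 110], [0, 0, 0], 0.12], [[4, 314, 110], [0, 0, 0], 0.12]]'

```text
time: 21.62
ee_pos: [0.5572, 0.0667, 0.1926]
tcp_rot: [0.001, 0.719, 0.695, 0.001]
force: [-0.7, -0.7, -0.3]
finger_gap: 0.0752
grip_force: 0.0
```

Call:
send_rows --motion '[[[0, 40, 0], [0, 0, 0], 0.12], [[0, 75, -15], [0, 0, 0], 0.12], [[0, 95, -40], [0, 0, 0], 0.12], [[0, 104, -65], [0, 0, 0], 0.12], [[0, 104, -76], [0, 0, 0], 0.12], [[0, 104, -80], [0, 0, 0], 0.12], [[0, 104, -80], [0, 0, 0], 0.12], [[0, 104, -80], [0, 0, 0], 0.12]]'

```text
time: 22.28
ee_pos: [0.5582, 0.1669, 0.1122]
tcp_rot: [0.001, 0.72, 0.694, 0.0]
force: [0.1, -0.7, -0.1]
finger_gap: 0.0751
grip_force: 0.0
```

Call:
send_rows --motion '[[[-1, 1, -12], [0, 0, 0], 0.12], [[-1, 1, -24], [0, 0, 0], 0.12], [[-1, 1, -36], [0, 0, 0], 0.12], [[-1, 1, -44], [0, 0, 0], 0.12], [[-1, 1, -47], [0, 0, 0], 0.12], [[-1, 1, -47], [0, 0, 0], 0.12], [[-1, 1, -47], [0, 0, 0], 0.12], [[-1, 1, -47], [0, 0, 0], 0.12]]'

```text
time: 22.95
ee_pos: [0.5564, 0.1702, 0.0646]
tcp_rot: [0.0, 0.719, 0.695, 0.0]
force: [1.0, -0.1, -0.6]
finger_gap: 0.0752
grip_force: 0.0
```

Call:
send_rows --motion '[[[0, 0, 0], [0, 0, 0], 0.25], [[0, 0, 0], [0, 0, 0], 0.35], [[0, 0, 0], [0, 0, 0], 0.45], [[0, 0, 1], [0, 0, 0], 0.6], [[0, 0, 2], [0, 0, 0], 0.6], [[0, 0, 3], [0, 0, 0], 0.6], [[0, 0, 3], [0, 0, 0], 0.6], [[0, 0, 3], [0, 0, 0], 0.6]]'

```text
time: 23.62
ee_pos: [0.5563, 0.1705, 0.068]
tcp_rot: [0.0, 0.719, 0.695, 0.0]
force: [-2.1, 0.8, 5.0]
finger_gap: 0.0396
grip_force: 61.9
```

Call:
send_rows --motion '[[[0, 0, 2], [0, 0, 0], 0.6], [[0, 0, 4], [0, 0, 0], 0.6], [[0, 0, 6], [0, 0, 0], 0.6], [[0, 0, 7], [0, 0, 0], 0.6], [[0, 0, 7], [0, 0, 0], 0.6]]'

```text
time: 24.03
ee_pos: [0.5558, 0.1693, 0.0739]
tcp_rot: [-0.0, 0.719, 0.695, -0.0]
force: [-0.6, 0.3, -3.8]
finger_gap: 0.0398
grip_force: 60.9
```

Call:
send_rows --motion '[[[0, 0, 8], [0, 0, 0], 0.6], [[0, 0, 25], [0, 0, 0], 0.6], [[0, 0, 60], [0, 0, 0], 0.6], [[0, 0, 95], [0, 0, 0], 0.6], [[0, -12, 125], [0, 0, 0], 0.6], [[0, -40, 130], [0, 0, 0], 0.6], [[0, -78, 130], [0, 0, 0], 0.6], [[0, -116, 130], [0, 0, 0], 0.6], [[-1, -154, 130], [0, 0, 0], 0.6], [[-1, -192, 130], [0, 0, 0], 0.6], [[-1, -230, 130], [0, 0, 0], 0.6], [[-1, -268, 130], [0, 0, 0], 0.6]]'

```text
time: 25.03
ee_pos: [0.5544, -0.0999, 0.2048]
tcp_rot: [0.0, 0.718, 0.696, -0.0]
force: [0.8, -1.0, -3.6]
finger_gap: 0.0394
grip_force: 61.9
```

Call:
send_rows --motion '[[[0, -38, 0], [0, 0, 0], 0.6], [[0, -70, 0], [0, 0, 0], 0.6], [[0, -90, 0], [0, 0, 0], 0.6], [[0, -97, -10], [0, 0, 0], 0.6], [[0, -97, -35], [0, 0, 0], 0.6], [[0, -97, -60], [0, 0, 0], 0.6], [[0, -97, -70], [0, 0, 0], 0.6], [[0, -97, -70], [0, 0, 0], 0.6], [[0, -97, -70], [0, 0, 0], 0.6]]'

```text
time: 25.78
ee_pos: [0.5547, -0.1938, 0.1339]
tcp_rot: [-0.001, 0.718, 0.696, -0.0]
force: [0.1, -0.2, -2.7]
finger_gap: 0.0391
grip_force: 61.8
```

Call:
send_rows --motion '[[[0, 0, -12], [0, 0, 0], 0.6], [[0, 0, -24], [0, 0, 0], 0.6], [[0, 0, -33], [0, 0, 0], 0.6], [[0, 0, -40], [0, 0, 0], 0.6], [[0, 0, -45], [0, 0, 0], 0.6], [[0, 0, -48], [0, 0, 0], 0.6], [[0, 0, -51], [0, 0, 0], 0.6], [[0, 0, -53], [0, 0, 0], 0.6], [[0, 0, -53], [0, 0, 0], 0.6], [[0, 0, -53], [0, 0, 0], 0.6]]'

```text
time: 26.62
ee_pos: [0.5554, -0.1953, 0.0816]
tcp_rot: [0.0, 0.719, 0.695, 0.0]
force: [-0.0, 0.5, -3.3]
finger_gap: 0.0394
grip_force: 61.9
```

Call:
send_rows --motion '[[[0, 0, -1], [0, 0, 0], 0.6], [[0, 0, -1], [0, 0, 0], 0.6], [[0, 0, -1], [0, 0, 0], 0.5], [[0, 0, 0], [0, 0, 0], 0.4], [[0, 0, 0], [0, 0, 0], 0.3], [[0, 0, 0], [0, 0, 0], 0.2], [[0, 0, 0], [0, 0, 0], 0.12], [[0, 0, 0], [0, 0, 0], 0.12], [[0, 0, 0], [0, 0, 0], 0.12]]'

```text
time: 27.37
ee_pos: [0.5557, -0.1953, 0.0819]
tcp_rot: [0.001, 0.719, 0.695, 0.0]
force: [0.1, 0.5, 0.6]
finger_gap: 0.0756
grip_force: 0.0
```

Call:
send_rows --motion '[[[0, 0, 10], [0, 0, 0], 0.12], [[0, 0, 30], [0, 0, 0], 0.12], [[0, 0, 65], [0, 0, 0], 0.12], [[0, 0, 100], [0, 0, 0], 0.12], [[0, 35, 110], [0, 0, 0], 0.12], [[0, 74, 110], [0, 0, 0], 0.12], [[0, 114, 110], [0, 0, 0], 0.12], [[0, 154, 110], [0, 0, 0], 0.12], [[1, 194, 110], [0, 0, 0], 0.12], [[1, 230, 110], [0, 0, 0], 0.12], [[1, 266, 105], [0, 0, 0], 0.12], [[1, 290, 85], [0, 0, 0], 0.12]]'

```text
time: 28.37
ee_pos: [0.5587, 0.1008, 0.171]
tcp_rot: [0.002, 0.717, 0.697, 0.005]
force: [-0.2, 0.6, 1.1]
finger_gap: 0.0751
grip_force: 0.0
```

Call:
send_rows --motion '[[[0, 12, -25], [0, 0, 0], 0.12], [[0, 14, -50], [0, 0, 0], 0.12], [[0, 14, -55], [0, 0, 0], 0.12], [[0, 14, -55], [0, 0, 0], 0.12], [[0, 14, -55], [0, 0, 0], 0.12]]'

```text
time: 28.78
ee_pos: [0.5567, 0.108, 0.1122]
tcp_rot: [0.0, 0.719, 0.695, 0.0]
force: [0.0, -0.6, -0.6]
finger_gap: 0.0752
grip_force: 0.0
```

Pack 0 is at (.5554, .109).

Call:
send_rows --motion '[[[-1, 0, -12], [0, 0, 0], 0.12], [[-1, 0, -24], [0, 0, 0], 0.12], [[-1, 0, -36], [0, 0, 0], 0.12], [[-1, 0, -44], [0, 0, 0], 0.12], [[-1, 0, -47], [0, 0, 0], 0.12], [[-1, 0, -47], [0, 0, 0], 0.12], [[-1, 0, -47], [0, 0, 0], 0.12], [[-1, 0, -47], [0, 0, 0], 0.12]]'

```text
time: 29.45
ee_pos: [0.5554, 0.1091, 0.0646]
tcp_rot: [0.0, 0.719, 0.695, 0.0]
force: [0.2, -0.3, 0.3]
finger_gap: 0.0753
grip_force: 0.0
```

Call:
send_rows --motion '[[[0, 0, 0], [0, 0, 0], 0.25], [[0, 0, 0], [0, 0, 0], 0.35], [[0, 0, 0], [0, 0, 0], 0.45], [[0, 0, 1], [0, 0, 0], 0.6], [[0, 0, 2], [0, 0, 0], 0.6], [[0, 0, 3], [0, 0, 0], 0.6], [[0, 0, 3], [0, 0, 0], 0.6], [[0, 0, 3], [0, 0, 0], 0.6]]'

```text
time: 30.12
ee_pos: [0.5552, 0.1093, 0.0679]
tcp_rot: [0.0, 0.719, 0.695, 0.0]
force: [-1.7, 0.4, 5.5]
finger_gap: 0.0393
grip_force: 61.9
```

Call:
send_rows --motion '[[[0, 0, 2], [0, 0, 0], 0.6], [[0, 0, 4], [0, 0, 0], 0.6], [[0, 0, 6], [0, 0, 0], 0.6], [[0, 0, 7], [0, 0, 0], 0.6], [[0, 0, 7], [0, 0, 0], 0.6]]'

```text
time: 30.53
ee_pos: [0.5549, 0.1085, 0.074]
tcp_rot: [-0.0, 0.719, 0.695, -0.0]
force: [0.3, 0.4, -3.1]
finger_gap: 0.0391
grip_force: 60.9
```

Call:
send_rows --motion '[[[0, 0, 8], [0, 0, 0], 0.6], [[0, 0, 25], [0, 0, 0], 0.6], [[0, 0, 60], [0, 0, 0], 0.6], [[0, 0, 95], [0, 0, 0], 0.6], [[0, -12, 125], [0, 0, 0], 0.6], [[0, -40, 130], [0, 0, 0], 0.6], [[0, -78, 130], [0, 0, 0], 0.6], [[0, -116, 130], [0, 0, 0], 0.6], [[0, -154, 130], [0, 0, 0], 0.6], [[0, -192, 130], [0, 0, 0], 0.6], [[1, -225, 130], [0, 0, 0], 0.6], [[1, -240, 130], [0, 0, 0], 0.6]]'

```text
time: 31.53
ee_pos: [0.555, -0.139, 0.2044]
tcp_rot: [0.001, 0.721, 0.693, -0.002]
force: [0.0, -1.4, -3.6]
finger_gap: 0.0394
grip_force: 61.9
```

Call:
send_rows --motion '[[[0, -9, 0], [0, 0, 0], 0.6], [[0, -9, 0], [0, 0, 0], 0.6], [[0, -9, -20], [0, 0, 0], 0.6], [[0, -9, -45], [0, 0, 0], 0.6], [[0, -9, -65], [0, 0, 0], 0.6], [[0, -9, -70], [0, 0, 0], 0.6], [[0, -9, -70], [0, 0, 0], 0.6], [[0, -9, -70], [0, 0, 0], 0.6]]'

```text
time: 32.2
ee_pos: [0.5564, -0.138, 0.1348]
tcp_rot: [-0.0, 0.718, 0.696, 0.001]
force: [0.2, 1.4, -2.6]
finger_gap: 0.0396
grip_force: 63.2
```

Call:
send_rows --motion '[[[0, -2, -12], [0, 0, 0], 0.6], [[0, -2, -24], [0, 0, 0], 0.6], [[0, -2, -33], [0, 0, 0], 0.6], [[0, -2, -40], [0, 0, 0], 0.6], [[0, -2, -45], [0, 0, 0], 0.6], [[0, -2, -48], [0, 0, 0], 0.6], [[0, -2, -51], [0, 0, 0], 0.6], [[0, -2, -53], [0, 0, 0], 0.6], [[0, -2, -53], [0, 0, 0], 0.6], [[0, -2, -53], [0, 0, 0], 0.6]]'

```text
time: 33.03
ee_pos: [0.5564, -0.1422, 0.0816]
tcp_rot: [0.0, 0.719, 0.695, 0.0]
force: [0.1, 0.4, -3.3]
finger_gap: 0.0391
grip_force: 63.2
```

Call:
send_rows --motion '[[[0, 0, -1], [0, 0, 0], 0.6], [[0, 0, -2], [0, 0, 0], 0.6], [[0, 0, -1], [0, 0, 0], 0.5], [[0, 0, 0], [0, 0, 0], 0.4], [[0, 0, 0], [0, 0, 0], 0.3], [[0, 0, 0], [0, 0, 0], 0.2], [[0, 0, 0], [0, 0, 0], 0.12], [[0, 0, 0], [0, 0, 0], 0.12], [[0, 0, 0], [0, 0, 0], 0.12]]'

```text
time: 33.78
ee_pos: [0.5566, -0.1423, 0.0817]
tcp_rot: [0.0, 0.719, 0.695, 0.0]
force: [0.6, 0.5, -0.7]
finger_gap: 0.0749
grip_force: 0.0
```

Call:
send_rows --motion '[[[0, 0, 10], [0, 0, 0], 0.12], [[0, 0, 30], [0, 0, 0], 0.12], [[0, 0, 65], [0, 0, 0], 0.12], [[0, 0, 100], [0, 0, 0], 0.12], [[0, 35, 130], [0, 0, 0], 0.12], [[0, 74, 150], [0, 0, 0], 0.12], [[0, 114, 150], [0, 0, 0], 0.12], [[0, 154, 150], [0, 0, 0], 0.12], [[0, 194, 150], [0, 0, 0], 0.12], [[0, 230, 150], [0, 0, 0], 0.12], [[0, 266, 150], [0, 0, 0], 0.12], [[0, 290, 150], [0, 0, 0], 0.12]]'

```text
time: 34.78
ee_pos: [0.5551, 0.1532, 0.2328]
tcp_rot: [-0.0, 0.717, 0.697, 0.001]
force: [-0.1, 0.3, 0.4]
finger_gap: 0.0751
grip_force: 0.0
```

```bash
python3 - <<'E'
from h import *
f=grab('scene','s6.png'); t=grab('top','t6.png'); o=ctrl.get_obs(); print(o['ee_pos'],o['tcp_rot'],o['force'],o['finger_gap'])
s=cv2.imread('pics/s6.png')[140:240,225:395]; b=cv2.imread('pics/t6.png')[150:260,250:420]
cv2.imwrite('pics/s6c.png',cv2.convertScaleAbs(np.vstack([cv2.resize(s,(510,300),interpolation=cv2.INTER_CUBIC),cv2.resize(b,(464,300),interpolation=cv2.INTER_CUBIC)[:, :].copy() if 0 else cv2.copyMakeBorder(cv2.resize(b,(464,300),interpolation=cv2.INTER_CUBIC),0,0,0,46,0)]),alpha=1.3,beta=10))
E
```

```text
[0.55457915 0.15582837 0.23298553] [-0.0011125   0.71479287  0.69933188  0.00219748] [0.04142733 1.12538488 0.08002078] 0.07507631332576736
```

View pics/s6c.png

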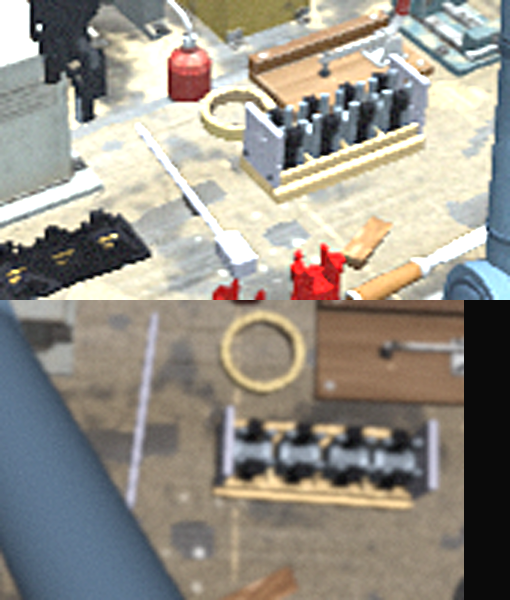

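All four packs stand in the bays, with the grooves in line along the row. The bar seems undisturbed: in the lower half its rod runs from (155,315) to (130,500), but the arm hides its handle. I'll move aside and turn the tool, then re-measure the bar.

Call:
send_rows --motion '[[[0, 30, 0], [0, 0, 0.12], 0], [[0, 60, 0], [0, 0, 0.24], 0], [[-5, 95, 0], [0, 0, 0.36], 0], [[-10, 130, 0], [0, 0, 0.48], 0], [[-15, 160, 0], [0, 0, 0.6], 0], [[-20, 180, 0], [0, 0, 0.72], 0], [[-20, 180, 0], [0, 0, 0.84], 0], [[-20, 180, 0], [0, 0, 0.96], 0], [[-20, 180, 0], [0, 0, 1.08], 0], [[-20, 180, 0], [0, 0, 1.2], 0], [[-20, 180, 0], [0, 0, 1.32], 0], [[-20, 180, 0], [0, 0, 1.44], 0]]'

```text
time: 35.88
ee_pos: [0.5368, 0.3264, 0.2317]
tcp_rot: [0.0, 0.08, 0.997, -0.001]
force: [-0.7, 0.1, -0.2]
finger_gap: 0.0858
grip_force: 0.0
```

Call:
send_rows --motion '[[[0, 0, 0], [0, 0, 0.11], 0], [[0, 0, 0], [0, 0, 0.11], 0], [[0, 0, 0], [0, 0, 0.11], 0]]'

```text
time: 36.13
ee_pos: [0.5367, 0.3267, 0.2315]
tcp_rot: [0.0, 0.029, 1.0, -0.0]
force: [0.3, 0.1, 0.1]
finger_gap: 0.0853
grip_force: 0.0
```

```bash
python3 - <<'E'
from h import *
np.set_printoptions(precision=4,suppress=True)
o=ctrl.get_obs(); print(o['time'],o['ee_pos'],o['tcp_rot'],o['joint_positions'])
t=grab('top','t7.png'); im=t['color'].astype(float); br=im.mean(2); bl=im[...,2]-im[...,0]
for v in (162,180,200,220,228,233,236,239,242,245,247,249):
    w=np.clip(bl[v,275:310]+5,0,None)*(br[v,275:310]>95)
    if w.sum(): u=(w*np.arange(275,310)).sum()/w.sum(); print(v,u.round(2),onz(t,u,v,.015 if v<230 else .03)[:2],w.sum().round())
print(br[225:255,287].round(), br[150:166,294].round())
m=((bl>0)&(br>105)).astype(np.uint8)
for a,b in ((326,345),(400,415)):
    q=np.argwhere(m[185:225,a:b]); c=q.mean(0)[::-1]+[a,185]; e=[q[:,0].min()+185,q[:,0].max()+185]; print(c,onz(t,*c,.108),e)
E
```

```text
36.1333 [0.5367 0.3267 0.2315] [ 0.0001  0.029   0.9996 -0.0003] [ 0.1196  0.5387 -0.9827  1.6233  0.4696  1.2356  0.5565]
162 305.49 [ 0.7045 -0.0312] 41.0
180 303.0 [ 0.6431 -0.025 ] 41.0
200 300.46 [ 0.5762 -0.019 ] 65.0
220 297.47 [ 0.5107 -0.0117] 49.0
228 296.42 [ 0.4849 -0.0092] 55.0
233 295.75 [ 0.4668 -0.007 ] 191.0
236 295.86 [ 0.4574 -0.0077] 168.0
239 298.18 [ 0.4484 -0.0153] 65.0
[63. 65. 68. 75. 73. 70. 63. 65. 63. 54. 48. 42. 40. 40. 41. 45. 45. 47.
 50. 52. 49. 61. 75. 79. 80. 80. 81. 81. 85. 83.] [108. 107. 107. 107. 104.  98.  93.  91.  91.  92.  92. 102. 108. 108.
 107. 110.]
[335.4    203.0348] [ 0.5505 -0.1178  0.108 ] [np.int64(189), np.int64(213)]
[407.5745 206.6596] [ 0.5492 -0.331   0.108 ] [np.int64(194), np.int64(219)]
```

```bash
python3 - <<'E'
from h import *
grab('scene','s8.png')
t=cv2.imread('pics/t7.png')[150:260,250:350]; s=cv2.imread('pics/s8.png')[170:250,240:330]
cv2.imwrite('pics/c8.png',np.hstack([cv2.resize(t,(500,550),interpolation=cv2.INTER_CUBIC),cv2.resize(s,(300,550))[:, :]]))
E
```

```text
(no output)
```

View pics/c8.png

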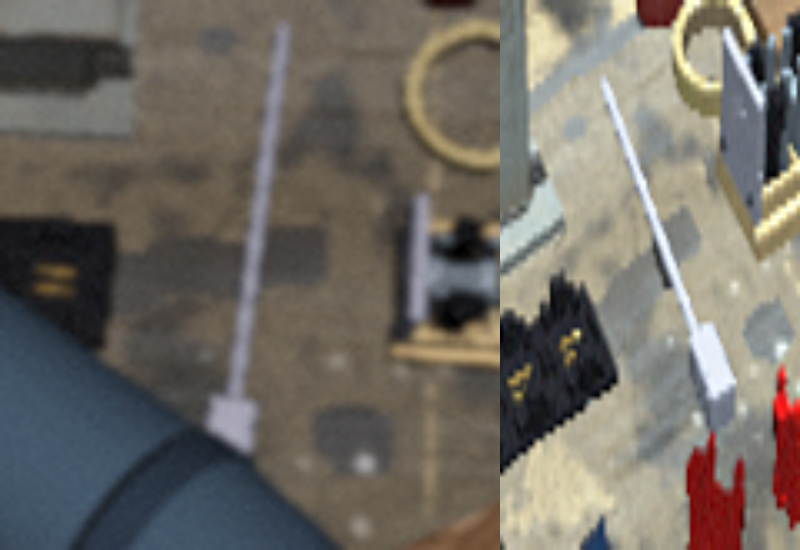

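The bar has been knocked: its rod now runs at about −5.7°, its tip is at full pixel (306.6,154.4), and the handle's front edge is at v≈229. That puts the handle centre at about (0.451, −0.006). I'll go above it.

Call:
send_rows --motion '[[[-9, -36, 0], [0, 0, -0.02], 0], [[-18, -73, -5], [0, 0, -0.042], 0], [[-27, -110, -10], [0, 0, -0.042], 0], [[-36, -147, -20], [0, 0, -0.042], 0], [[-45, -184, -30], [0, 0, -0.042], 0], [[-54, -221, -45], [0, 0, -0.042], 0], [[-63, -258, -60], [0, 0, -0.042], 0], [[-72, -295, -80], [0, 0, -0.042], 0], [[-79, -322, -100], [0, 0, -0.042], 0], [[-81, -333, -115], [0, 0, -0.042], 0], [[-81, -333, -120], [0, 0, -0.042], 0], [[-81, -333, -120], [0, 0, -0.042], 0]]'

```text
time: 37.23
ee_pos: [0.454, -0.0056, 0.1104]
tcp_rot: [-0.001, 0.049, 0.999, 0.0]
force: [0.4, 0.2, 0.8]
finger_gap: 0.0856
grip_force: 0.0
```

```bash
python3 - <<'E'
from h import *
np.set_printoptions(precision=4,suppress=True)
o=ctrl.get_obs(); print(o['ee_pos'],o['tcp_rot'],o['joint_positions'])
t=grab('top'); s=grab('scene','s9.png')
print(onz(t,306.6,154.4,.015))
im=s['color'].astype(float); br=im.mean(2); bl=im[...,2]-im[...,0]
m=((bl>0)&(br>130)).astype(np.uint8); m[:,:250]=0; m[:180]=0; m[250:]=0; m[:,320:]=0
n,l,st,c=cv2.connectedComponentsWithStats(m)
for i in range(1,n):
    if st[i,4]>30: print(st[i],c[i])
print(proj(s,[[.451,-.006,.03],[.451,-.006,.0],[.731,-.034,.015]]))
E
```

```text
[ 0.454  -0.0056  0.1104] [-0.0011  0.0492  0.9988  0.0002] [ 0.8054  0.3411 -0.9738  2.1247  0.3734  0.8576  1.0802]
[ 0.7308 -0.0341  0.015 ]
[250 180  16   6  38] [255.6842 181.9474]
[270 181  34  41 134] [285.5522 201.0075]
[250 196   9   9  52] [253.1731 199.9808]
[273 210  16  11  45] [279.9333 214.9778]
[278 219  14   6  34] [283.8824 221.2353]
[281 221  16  15  72] [289.9028 227.7361]
[[304.3443 221.083 ]
 [304.0748 227.2969]
 [271.6708 180.9271]]
```

Call:
send_rows --motion '[[[2, -1, -20], [0, 0, 0], 0], [[2, -1, -45], [0, 0, 0], 0], [[2, -1, -65], [0, 0, 0], 0], [[2, -1, -78], [0, 0, 0], 0], [[2, -1, -85], [0, 0, 0], 0], [[2, -1, -88], [0, 0, 0], 0], [[2, -1, -88], [0, 0, 0], 0], [[2, -1, -88], [0, 0, 0], 0]]'

```text
time: 38.0
ee_pos: [0.4583, -0.0054, 0.0243]
tcp_rot: [0.001, 0.047, 0.999, 0.0]
force: [-0.1, 0.0, -0.1]
finger_gap: 0.0854
grip_force: 0.0
```

Call:
send_rows --motion '[[[0, 0, 0], [0, 0, 0], 0.3], [[0, 0, 0], [0, 0, 0], 0.5], [[0, 0, 0], [0, 0, 0], 0.6], [[0, 0, 0], [0, 0, 0], 0.7], [[0, 0, 0], [0, 0, 0], 0.75], [[0, 0, 0], [0, 0, 0], 0.75], [[0, 0, 0], [0, 0, 0], 0.75]]'

```text
time: 38.58
ee_pos: [0.4576, -0.006, 0.0239]
tcp_rot: [0.0, 0.048, 0.999, -0.0]
force: [-0.6, 0.6, 5.8]
finger_gap: 0.0283
grip_force: 60.5
```

Call:
send_rows --motion '[[[0, 0, 5], [0, 0, 0], 0.75], [[0, 0, 20], [0, 0, 0], 0.75], [[-8, 0, 50], [0, 0, 0], 0.75], [[-20, 0, 85], [0, 0, 0], 0.75], [[-34, 0, 115], [0, 0, 0], 0.75], [[-42, 0, 128], [0, 0, 0], 0.75], [[-42, 0, 130], [0, 0, 0], 0.75], [[-42, 0, 130], [0, 0, 0], 0.75], [[-42, 0, 130], [0, 0, 0], 0.75]]'

```text
time: 39.33
ee_pos: [0.4142, -0.0068, 0.1523]
tcp_rot: [-0.001, 0.048, 0.999, -0.0]
force: [0.3, -0.2, -3.9]
finger_gap: 0.0283
grip_force: 60.6
```

Call:
send_rows --motion '[[[0, 0, 0], [0, 0, -0.08], 0.75], [[0, 0, 0], [0, 0, -0.2], 0.75], [[0, 0, 0], [0, 0, -0.32], 0.75], [[0, 0, 0], [0, 0, -0.44], 0.75], [[0, 0, 0], [0, 0, -0.56], 0.75], [[4, 10, 0], [0, 0, -0.68], 0.75], [[10, 25, 0], [0, 0, -0.8], 0.75], [[20, 42, 0], [0, 0, -0.92], 0.75], [[30, 60, 0], [0, 0, -1.04], 0.75], [[42, 80, 0], [0, 0, -1.16], 0.75], [[55, 100, 0], [0, 0, -1.28], 0.75], [[70, 120, 0], [0, 0, -1.4], 0.75]]'

```text
time: 40.33
ee_pos: [0.4841, 0.1145, 0.1503]
tcp_rot: [-0.002, 0.682, 0.731, -0.002]
force: [0.4, 0.3, -4.1]
finger_gap: 0.0283
grip_force: 60.6
```

Call:
send_rows --motion '[[[18, 25, 0], [0, 0, -0.1], 0.75], [[38, 50, 0], [0, 0, -0.103], 0.75], [[58, 70, 0], [0, 0, -0.103], 0.75], [[75, 84, 0], [0, 0, -0.103], 0.75], [[80, 88, 0], [0, 0, -0.103], 0.75], [[80, 88, 0], [0, 0, -0.103], 0.75], [[80, 88, 0], [0, 0, -0.103], 0.75]]'

```text
time: 40.92
ee_pos: [0.5635, 0.2012, 0.1505]
tcp_rot: [-0.001, 0.717, 0.697, -0.002]
force: [-0.7, -0.9, -2.6]
finger_gap: 0.0285
grip_force: 60.6
```

```bash
python3 - <<'E'
from h import *
np.set_printoptions(precision=4,suppress=True)
o=ctrl.get_obs(); print(o['ee_pos'],o['tcp_rot'],o['force'],o['wrist_torque'],o['finger_gap'],o['joint_positions'])
R=cv2.Rodrigues
t=grab('top','t10.png'); s=grab('scene','s10.png')
cv2.imwrite('pics/c10.png',np.vstack([cv2.resize(cv2.imread('pics/t10.png')[160:240,220:420],(750,300),interpolation=cv2.INTER_CUBIC),cv2.resize(cv2.imread('pics/s10.png')[140:216,230:420],(750,300),interpolation=cv2.INTER_CUBIC)]))
E
```

```text
[0.5635 0.2012 0.1505] [-0.0013  0.7168  0.6973 -0.0024] [-0.7392 -0.8915 -2.5509] [-0.0136  0.078  -0.0387] 0.028538505695326535 [ 0.2241  0.5133 -0.8025  1.7668  0.4185  1.0471 -0.7581]
```

View pics/c10.png

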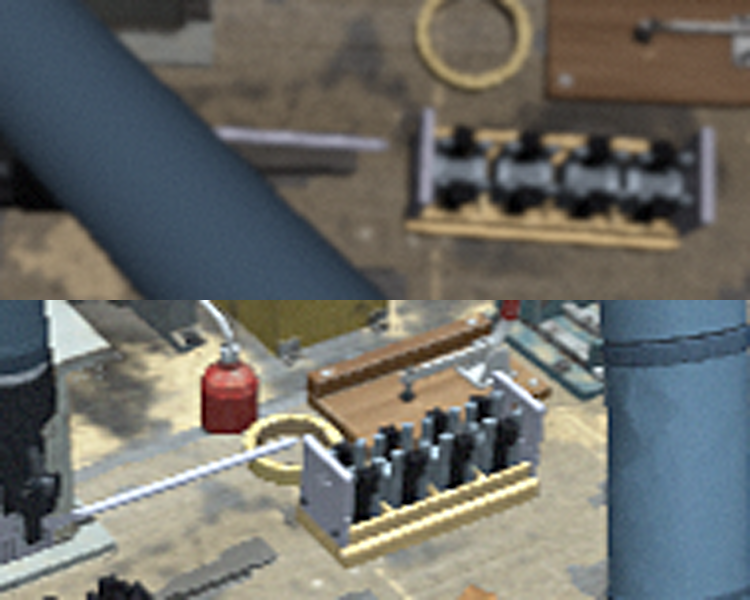

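The bar is held level, pointing at the carrier. Its tip is at full top pixel (322.9,198.7) and scene pixel (305,175.5). I'll triangulate the tip and check the eyelet.

```bash
cat > tri.py <<'E'
from h import *
def tri(fs,uvs):
    A=np.zeros((3,3));b=np.zeros(3)
    for f,uv in zip(fs,uvs):
        c,d=ray(f,*uv); d/=np.linalg.norm(d); M=np.eye(3)-np.outer(d,d); A+=M; b+=M@c
    return np.linalg.solve(A,b)
E
python3 - <<'E'
from tri import *
np.set_printoptions(precision=4,suppress=True,linewidth=200)
t=grab('top'); s=grab('scene')
g=t['color'].astype(float); bl=g[...,2]-g[...,0]; br=g.mean(2)
L=[]
for u in range(284,322,4):
    w=np.clip(bl[188:206,u],0,None)*(br[188:206,u]>85); L.append((u,(w*np.arange(188,206)).sum()/w.sum()))
k=np.polyfit(*np.array(L).T,1); print('top rod line',k, np.round(np.array(L)[:,1]-np.polyval(k,np.array(L)[:,0]),2))
print('tip',tri([t,s],[(322.9,np.polyval(k,322.9)),(305,175.5)]))
r=[onz(t,u,np.polyval(k,u),.1416) for u in (284,320)]; d=r[1]-r[0]; print('dir',np.degrees(np.arctan2(d[1],d[0])),r)
E=np.array([.5536-.0288*-.1105*1,-.2219+.1105,.083]); print('eyelet_b est',E,proj(s,[E]),proj(t,[E]))
P=proj(s,[E])[0].round().astype(int); print(s['color'].mean(2)[P[1]-14:P[1]+15,P[0]-9:P[0]+10].round().astype(int))
for v in range(192,212,3): print(v,(bl[v,328:340]).astype(int),br[v,328:340].astype(int))
E
```

```text
top rod line [  0.0662 176.9399] [-0.13  0.04  0.12 -0.06  0.    0.12  0.01 -0.04 -0.   -0.05]
tip [ 0.5576 -0.0761  0.1358]
dir -91.29253527904395 [array([0.5577, 0.0355, 0.1416]), array([ 0.5554, -0.0685,  0.1416])]
eyelet_b est [ 0.5568 -0.1114  0.083 ] [[313.0699 184.2199]] [[332.0964 202.6672]]
[[110 133 141 121 179 233 236 227 153  59  52 111 154 150 140 144 138 143 139]
 [ 89  93  93  85  92 118 218 249 236 192  56  48  89 132 155 146 149 152 152]
 [ 94  93  92  88  84  80  98 145 206 232 204  53  46  88 134 158 153 153 152]
 [ 83  86  82  82  78  76  81  78 180 247 240 231  37  61  91 137 160 153 148]
 [216 206 117 222 243 142  73  68 117 219 242 235 175  44  57  88 125 149 151]
 [223 183 165 212 255 237 136  68  73 145 230 238 195  87  52  56 130 207 189]
 [148 183 154 121 217 254 238 146  51  82 124  91  77  60  84  94 146 173 134]
 [170 187 164  91 125 221 254 238 161 119  67  19  30  35  59  66  89 103  82]
 [174 182 160 100  99 124 219 253 245 214 166  66  17  19  34  64  83  87  71]
 [172 177 162 104 107 107 129 223 255 243 141  43   9  21  23  56  88  94  81]
 [175 183
[... 1520 characters left out ...]
4  12  -1 -23 -31 -29 -25] [ 65  61  59  58  83 130 154 142 122 106  98  98]
195 [-11 -11  -7   3  11  13   9 -13 -40 -57 -59 -54] [ 61  55  52  55  90 137 161 158 146 143 142 125]
198 [-12  -3   1   8  11  13  14  12   7   9  12  15] [ 58  43  38  58  97 144 155 126  81  67  78  73]
201 [-20  -9   2   8  10  16  14  14  13  14  10   4] [ 67  49  44  66 110 152 157 136 102  85  69  41]
204 [-21  -9   3   6  10  13  16  18  20  21  19  16] [ 70  52  48  70 116 151 158 156 150 145 132 123]
207 [-20  -9   2  10  13  15  16  16  16  18  17  15] [ 75  52  44  76 125 162 158 136 120 114 109  99]
210 [-15  -7   4   9  14  14  15  12   9   4   4   4] [ 78  50  46  78 130 163 148 100  56  40  32  23]
```

```bash
python3 - <<'E'
from tri import *
np.set_printoptions(precision=4,suppress=True,linewidth=220)
s=grab('scene'); a=cv2.imread('pics/scene0.png').mean(2).astype(int)
print('near 303..322, rows 174..196'); print(a[174:197,303:323])
print(proj(s,[[.5504,-.3324,.083]])); P=proj(s,[[.5504,-.3324,.083]])[0].round().astype(int)
print(a[P[1]-9:P[1]+10,P[0]-9:P[0]+10])
E
```

```text
near 303..322, rows 174..196
[[167 167 137 118 214 240 138  72  73 110 217 239 232 166  34  54  83 130 152 151]
 [173 180 184 163 207 254 236 133  67  65 132 212 236 235 133  44  53  74 126 163]
 [178 179 183 152 119 215 252 238 144  48 118 214 226 216 145  82  66  53  70 122]
 [165 174 180 160  86 124 214 253 235 148 150 207 219 158 167 169 151  89  46  72]
 [167 172 177 156  94  95 123 217 250 231 204 227 209 116 169 170 167 149  80  50]
 [170 170 172 158  94  99 102 126 218 250 248 215 102 113 157 167 168 169 144  83]
 [178 172 177 162  96 104  98 103 130 194 243 235 158 150 165 168 166 168 169 148]
 [116 145 158 156  99 109 106 102 101 107 174 243 236 167 144 148 150 155 165 153]
 [235 229 226 180  97 108 106 110 105 101 107 174 245 241 174 143 147 145 140 155]
 [131 127 126 116 105 108 106 110 107 106 100 108 181 246 238 167 152 224 246 234]
 [104 103 101 106 106 104 113 118 126 135  99 101 108 180 248 255 251 235 137 130]
 [109 109 111 111 109 106 109 114 122 118 102 108 101 108 166 193 136 194 219 108]
 [103 103 109 109 106 107 108 115 122 148 154 107 107 106 110 117 106 110 1
[... 1662 characters left out ...]
08 109 105 107 108 121 135 149 101 102 106 105 119 123 141 180 182]
 [ 64  79 125 142 108 105 115 129 146 161 105 107 104 106 107 132 169 187 192]
 [ 54  77 107 105 107 108 111 115 118 114 110 108 108 107 109 142 189 180 189]
 [109 109 100 105 117 118 108 106 110 105 111 104 110 112 114 143 171 166 179]
 [242 233  92 103 104 112 112 112 111 107 110 112 113 111 111 136 178 178 182]
 [142 132  98 107 108 105 112 105 109 108 112 110 107 111 117 135 175 178 182]
 [105 113 107 110 110 111 104 109 103 113 107 109 102 109 119 143 178 186 180]
 [109 109 102 108 111 110 111 110 108 131 139 114 108 110 116 131 163 168 162]
 [ 97 109 113 102 112 110 109 108 110 114 115 108 101 113 130 160 158 156 160]]
```

Call:
send_rows --motion '[[[1, 0, -20], [0, 0, 0], 0.75], [[2, 0, -40], [0, 0, 0], 0.75], [[2, 0, -52], [0, 0, 0], 0.75], [[2, 0, -58], [0, 0, 0], 0.75], [[2, 0, -58], [0, 0, 0], 0.75], [[2, 0, -58], [0, 0, 0], 0.75], [[2, 0, -58], [0, 0, 0], 0.75], [[2, 0, -58], [0, 0, 0], 0.75]]'

```text
time: 41.83
ee_pos: [0.568, 0.2024, 0.0967]
tcp_rot: [0.001, 0.717, 0.697, 0.001]
force: [0.7, -0.5, -3.5]
finger_gap: 0.0284
grip_force: 60.5
```

```bash
cat > rod.py <<'E'
from tri import *
np.set_printoptions(precision=4,suppress=True,linewidth=200)
o=ctrl.get_obs(); print(o['ee_pos'],o['tcp_rot'],o['force'])
t=grab('top'); s=grab('scene','sr.png')
def line(f,us,pred,hw=5,thr=0):
    g=f['color'].astype(float); bl=g[...,2]-g[...,0]; br=g.mean(2); L=[]
    for u in us:
        c=int(round(pred(u))); sl=slice(c-hw,c+hw+1); w=np.clip(bl[sl,u]+3,0,None)*(br[sl,u]>thr); L.append((u,(w*np.arange(c-hw,c+hw+1)).sum()/max(w.sum(),1e-6)))
    L=np.array(L); k=np.polyfit(*L.T,1); r=L[:,1]-np.polyval(k,L[:,0]); g=abs(r)<.6; k=np.polyfit(*L[g].T,1); print('n',g.sum(),'res',r.round(2)); return k
T=o['ee_pos']; x,y=o['tcp_rot'][1:3]; ang=np.arctan2(y*y-x*x,2*x*y)-np.pi/2; d=np.array([np.cos(ang),np.sin(ang),0])
A=T-[0,0,.009]; P0=A+d*.09; P1=A+d*.265; print('pred tip',A+d*.2745)
for name,f,thr in (('top',t,85),('scene',s,120)):
    q=proj(f,[P0,P1]); m=(q[1,1]-q[0,1])/(q[1,0]-q[0,0]); pr=lambda u:q[0,1]+m*(u-q[0,0])
    us=range(int(q[0,0])+1,int(q[1,0]),3); k=line(f,us,pr,4,thr); print(name,'offset px at ends (meas-pred):',[np.polyval(k,u)-pr(u) for u in q[:,0]],q)
E
python3 rod.py
```

```text
[0.568  0.2024 0.0967] [0.0005 0.7169 0.6972 0.0012] [ 0.6799 -0.4981 -3.5014]
pred tip [ 0.5603 -0.072   0.0877]
n 1 res [ 37.02  21.24   5.46 -10.32 -26.1  -41.88 -57.67 -73.45 -89.23  93.22  78.04  62.64  47.2   31.37  15.63  -0.06 -15.36 -31.14 -46.6 ]
top offset px at ends (meas-pred): [np.float64(-11.615516899633406), np.float64(3.2174776399005793)] [[258.3592 196.2595]
 [316.1202 200.3917]]
n 13 res [-0.06 -0.05 -0.01  0.12  0.08  0.24  0.07  0.05 -0.19 -0.68 -0.13  0.32  0.17  0.06]
scene offset px at ends (meas-pred): [np.float64(0.6708906620742141), np.float64(0.390539970442461)] [[258.9224 201.8213]
 [301.4423 186.8587]]rod.py:9: RankWarning: Polyfit may be poorly conditioned
  L=np.array(L); k=np.polyfit(*L.T,1); r=L[:,1]-np.polyval(k,L[:,0]); g=abs(r)<.6; k=np.polyfit(*L[g].T,1); print('n',g.sum(),'res',r.round(2)); return k
```

Call:
send_rows --motion '[[[-2, 0, -4], [0, 0, 0], 0.75], [[-2, 0, -4], [0, 0, 0], 0.75], [[-2, 0, -4], [0, 0, 0], 0.75], [[-2, -5, -4], [0, 0, 0], 0.75], [[-2, -15, -4], [0, 0, 0], 0.75], [[-2, -22, -4], [0, 0, 0], 0.75], [[-2, -22, -4], [0, 0, 0], 0.75], [[-2, -22, -4], [0, 0, 0], 0.75]]'

```text
time: 42.6
ee_pos: [0.5654, 0.1779, 0.0911]
tcp_rot: [0.0, 0.718, 0.696, -0.0]
force: [0.5, 0.1, -2.9]
finger_gap: 0.0283
grip_force: 60.6
```

```bash
sed -i 's/P0=A+d\*.09/P0=A+d*.16/' rod.py; python3 rod.py; python3 -c "
import cv2,numpy as np
a=cv2.imread('pics/sr.png')[165:205,285:335]; cv2.imwrite('pics/c11.png',cv2.resize(a,(750,600),interpolation=cv2.INTER_NEAREST))"
```

```text
[0.5654 0.1779 0.0911] [ 0.0003  0.7179  0.6961 -0.0003] [ 0.4547  0.1375 -2.8561]
pred tip [ 0.557  -0.0965  0.0821]
n 1 res [-136.3    54.43   45.55   36.34   27.24   18.17    9.03    0.08   -9.15  -18.05  -27.34]
top offset px at ends (meas-pred): [np.float64(-5.0972760857553965), np.float64(3.5296510386412763)] [[289.431  199.6538]
 [323.9928 202.2258]]
n 8 res [-0.01 -0.29 -0.2   0.44  0.24  0.09  0.14 -0.41]
scene offset px at ends (meas-pred): [np.float64(-0.25669315488343614), np.float64(0.9425170203525965)] [[282.6306 195.1577]
 [307.4791 186.4347]]rod.py:9: RankWarning: Polyfit may be poorly conditioned
  L=np.array(L); k=np.polyfit(*L.T,1); r=L[:,1]-np.polyval(k,L[:,0]); g=abs(r)<.6; k=np.polyfit(*L[g].T,1); print('n',g.sum(),'res',r.round(2)); return k
```

View pics/c11.png

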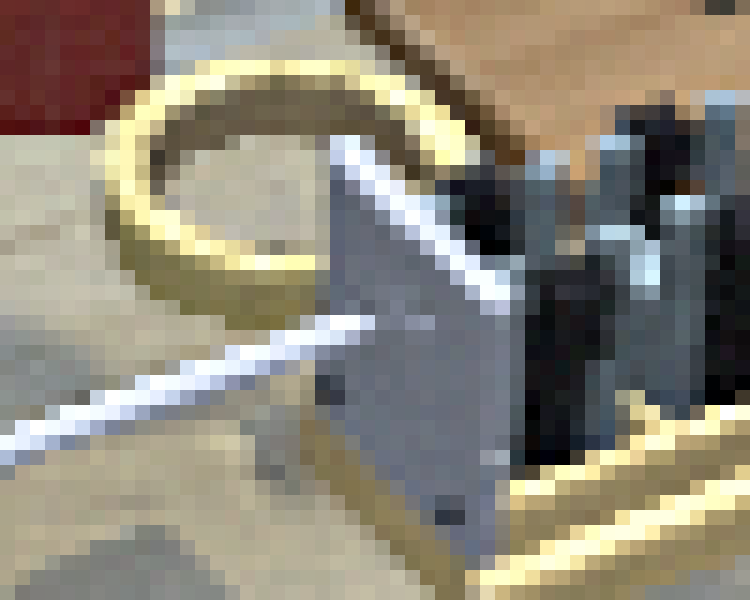

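The tip, at full pixel (309.7,186.5), points into the eyelet at about (312,185). I'll advance while watching the force.

Call:
send_rows --motion '[[[0, -6, 0], [0, 0, 0], 0.75], [[0, -12, 0], [0, 0, 0], 0.75], [[-1, -18, 0], [0, 0, 0], 0.75], [[-1, -24, 0], [0, 0, 0], 0.75], [[-1, -30, 0], [0, 0, 0], 0.75], [[-1, -30, 0], [0, 0, 0], 0.75], [[-1, -30, 0], [0, 0, 0], 0.75]]'

```text
time: 43.28
ee_pos: [0.5642, 0.1488, 0.0912]
tcp_rot: [0.0, 0.718, 0.697, -0.0]
force: [-0.7, -0.0, -4.0]
finger_gap: 0.0287
grip_force: 60.6
```

Call:
send_rows --motion '[[[0, -14, 0], [0, 0, 0], 0.75], [[-1, -28, 0], [0, 0, 0], 0.75], [[-1, -42, 0], [0, 0, 0], 0.75], [[-2, -56, 0], [0, 0, 0], 0.75], [[-2, -70, 0], [0, 0, 0], 0.75], [[-2, -84, 0], [0, 0, 0], 0.75], [[-3, -98, 0], [0, 0, 0], 0.75], [[-3, -112, 0], [0, 0, 0], 0.75], [[-4, -126, 0], [0, 0, 0], 0.75], [[-4, -140, 0], [0, 0, 0], 0.75], [[-4, -140, 0], [0, 0, 0], 0.75], [[-4, -140, 0], [0, 0, 0], 0.75]]'

```text
time: 44.28
ee_pos: [0.5602, 0.0094, 0.0913]
tcp_rot: [-0.0, 0.718, 0.696, 0.0]
force: [0.3, 0.5, -3.2]
finger_gap: 0.0284
grip_force: 60.6
```

Call:
send_rows --motion '[[[0, -8, 0], [0, 0, 0], 0.75], [[0, -16, 0], [0, 0, 0], 0.75], [[-1, -24, 0], [0, 0, 0], 0.75], [[-1, -32, 0], [0, 0, 0], 0.75], [[-1, -32, 0], [0, 0, 0], 0.75], [[-1, -32, 0], [0, 0, 0], 0.75]]'

```text
time: 44.78
ee_pos: [0.559, -0.0234, 0.0911]
tcp_rot: [0.0, 0.718, 0.696, -0.0]
force: [-0.4, 0.6, -3.4]
finger_gap: 0.0286
grip_force: 60.6
```

Call:
send_rows --motion '[[[0, -5, 0], [0, 0, 0], 0.75], [[0, -10, 0], [0, 0, 0], 0.75], [[0, -15, 0], [0, 0, 0], 0.75], [[0, -20, 0], [0, 0, 0], 0.75], [[0, -25, 0], [0, 0, 0], 0.75], [[-1, -30, 0], [0, 0, 0], 0.75], [[-1, -35, 0], [0, 0, 0], 0.75], [[-1, -40, 0], [0, 0, 0], 0.75], [[-1, -40, 0], [0, 0, 0], 0.75], [[-1, -40, 0], [0, 0, 0], 0.75]]'

```text
time: 45.62
ee_pos: [0.558, -0.0628, 0.0912]
tcp_rot: [-0.0, 0.717, 0.697, 0.0]
force: [-0.0, 0.0, -3.3]
finger_gap: 0.0285
grip_force: 60.6
```

Call:
send_rows --motion '[[[0, -4, 0], [0, 0, 0], 0.75], [[0, -8, 0], [0, 0, 0], 0.75], [[0, -12, 0], [0, 0, 0], 0.75], [[0, -16, 0], [0, 0, 0], 0.75], [[0, -16, 0], [0, 0, 0], 0.75], [[0, -16, 0], [0, 0, 0], 0.75]]'

```text
time: 46.12
ee_pos: [0.558, -0.0788, 0.0912]
tcp_rot: [-0.0, 0.717, 0.697, -0.0]
force: [1.3, -0.1, -3.5]
finger_gap: 0.0284
grip_force: 60.6
```

Call:
send_rows --motion '[[[0, -1, 0], [0, 0, 0], 0.75], [[0, -2, 0], [0, 0, 0], 0.75], [[0, -3, 0], [0, 0, 0], 0.75], [[0, -3, 0], [0, 0, 0], 0.75], [[0, -3, 0], [0, 0, 0], 0.75]]'

```text
time: 46.53
ee_pos: [0.558, -0.0812, 0.0913]
tcp_rot: [-0.0, 0.717, 0.697, -0.0]
force: [0.5, 0.3, -3.4]
finger_gap: 0.0285
grip_force: 60.6
```

Call:
send_rows --motion '[[[0, -1, 0], [0, 0, 0], 0.75], [[0, -2, 0], [0, 0, 0], 0.75], [[0, -2, 0], [0, 0, 0], 0.75], [[0, -2, 0], [0, 0, 0], 0.75]]'

```text
time: 46.87
ee_pos: [0.558, -0.0829, 0.0913]
tcp_rot: [-0.0, 0.717, 0.697, 0.0]
force: [0.6, 2.0, -3.4]
finger_gap: 0.0283
grip_force: 60.6
```

Call:
send_rows --motion '[[[0, -1, 0], [0, 0, 0], 0.75], [[0, -2, 0], [0, 0, 0], 0.75], [[0, -2, 0], [0, 0, 0], 0.75], [[0, -2, 0], [0, 0, 0], 0.75]]'

```text
time: 47.2
ee_pos: [0.558, -0.0829, 0.0913]
tcp_rot: [-0.001, 0.716, 0.698, 0.001]
force: [0.0, 5.5, -3.9]
finger_gap: 0.0283
grip_force: 60.6
```

```bash
python3 - <<'E'
from h import *
np.set_printoptions(precision=4,suppress=True,linewidth=200)
s=grab('scene'); t=grab('top'); g=s['color'].astype(int)
for f,n in ((s,'scene'),(t,'top')):
    g=f['color'].astype(int); q=proj(f,[[.5503,-.3364,.083],[.5497,-.3574,.083]]); print(n,q)
    u0,v0=q[0].round().astype(int); print(g[v0-5:v0+5,u0-2:u0+13].mean(2).round().astype(int)); print((g[...,2]-g[...,0])[v0-5:v0+5,u0-2:u0+13])
E
```

```text
scene [[362.1553 166.9185]
 [366.505  165.3844]]
[[235 249 201 134 137 142 145 147 107 110 171 163 142  89  63]
 [138 220 255 236 116 122 122  71  59 104 161 160 161 154  98]
 [100 133 208 249 226  46  58  50  77 135 168 163 164 174 162]
 [106 104 113 186 250 246 168 121 163 167 171 169 164 163 167]
 [ 80 109 101 108 166 243 254 216 155 162 156 148 154 162 164]
 [185 143 125 101 106 162 217 197 162 176 182 202 208 199 189]
 [162 187 118 111 105 106 120 125 146 185 188 191 186 190 185]
 [ 88 102 100 109 108 108 113 136 173 192 195 200 202 206 211]
 [ 68  89  99 117 111 112 118 153 192 188 195 198 198 195 198]
 [ 53  74 103 117 117 114 110 146 176 172 179 190 197 204 201]]
[[ 35  15   3 -82 -67 -64 -66 -58 -45 -35 -34 -38 -20  10  29]
 [ 24  37   0  17 -78 -47 -38 -45 -46 -34 -33 -36 -38 -26   6]
 [ 14  21  40  12  34 -57 -48 -52 -44 -35 -34 -33 -34 -38 -30]
 [ 16  14  15  30  12  19   7 -42 -36 -35 -35 -33 -40 -34 -38]
 [-19  18  14  19  31  24   4  17 -38 -32 -30 -29 -30 -36 -33]
 [ 23  28  24  14  16  26  40  33  -7 -46 -47 -50 -52 -52 -49]
 [ 36  44  23  15  17  19  21  21 -18 -50 
[... 819 characters left out ...]
  95]
 [ 56  72 124 156 153 122  94  86  85  91  94  92  95  95  93]]
[[  6   6  11  14  12   1 -14 -22 -21 -24 -29 -26 -25 -26 -26]
 [  3   6  12  13  11   3  -9 -16 -19 -23 -25 -27 -25 -26 -26]
 [  2   6  12  13  10   4  -6 -14 -19 -24 -26 -26 -24 -25 -27]
 [  7   7  11  15  13   6  -2 -11 -14 -19 -23 -25 -25 -26 -25]
 [  6   7  12  14  14  12   6   5  -1 -10 -18 -23 -24 -27 -28]
 [  9   8  11  15  15  13  13  13   9   5 -10 -22 -26 -24 -26]
 [  6   8  12  16  14  14  13  14  13   7  -6 -20 -25 -28 -24]
 [  6   7  11  15  14  11   4   4   1  -7 -14 -22 -24 -25 -25]
 [  2   9  12  15  12   4  -7 -11 -16 -20 -22 -23 -25 -24 -24]
 [  7   7  12  15  12   0 -13 -20 -21 -22 -24 -25 -22 -23 -26]]
```

The handle has met the near plate, and the top view shows the rod out to u≈414, about 20 mm past the far plate. I'll ease down, release and rise.

Call:
send_rows --motion '[[[0, 3, -1], [0, 0, 0], 0.75], [[0, 3, -3], [0, 0, 0], 0.75], [[0, 3, -3], [0, 0, 0], 0.75], [[0, 3, -3], [0, 0, 0], 0.65], [[0, 3, -3], [0, 0, 0], 0.6], [[0, 3, -3], [0, 0, 0], 0.5], [[0, 3, -3], [0, 0, 0], 0.3], [[0, 3, -3], [0, 0, 0], 0.1], [[0, 3, -3], [0, 0, 0], 0], [[0, 3, -3], [0, 0, 0], 0], [[0, 3, -3], [0, 0, 0], 0]]'

```text
time: 48.22
ee_pos: [0.5581, -0.0823, 0.0884]
tcp_rot: [0.0, 0.717, 0.697, 0.0]
force: [1.2, 0.3, 0.4]
finger_gap: 0.0853
grip_force: 0.0
```

Call:
send_rows --motion '[[[0, 0, 10], [0, 0, 0], 0], [[0, 0, 25], [0, 0, 0], 0], [[0, 0, 50], [0, 0, 0], 0], [[0, 0, 85], [0, 0, 0], 0], [[0, 0, 120], [0, 0, 0], 0], [[0, 30, 140], [0, 0, 0], 0], [[0, 70, 140], [0, 0, 0], 0], [[0, 110, 140], [0, 0, 0], 0], [[0, 150, 140], [0, 0, 0], 0], [[0, 190, 140], [0, 0, 0], 0], [[0, 230, 140], [0, 0, 0], 0], [[0, 230, 140], [0, 0, 0], 0]]'

```text
time: 49.22
ee_pos: [0.5556, 0.1611, 0.2316]
tcp_rot: [-0.002, 0.711, 0.703, 0.004]
force: [-0.9, 2.2, 0.8]
finger_gap: 0.0851
grip_force: 0.0
```

```bash
python3 - <<'E'
from h import *
np.set_printoptions(precision=4,suppress=True,linewidth=200)
o=ctrl.get_obs(); print(o['time'],o['ee_pos'],o['force'],o['finger_gap'])
t=grab('top'); g=t['color'].astype(int); bl=g[...,2]-g[...,0]
print(bl[205:213,404:420]); print(bl[196:208,308:336])
c=[(u,) for u in ()]
m=(bl[205:213,411:420]>-5); print('tip col',411+np.flatnonzero(m.any(0)).max(), onz(t,411+np.flatnonzero(m.any(0)).max()+.5,209.5,.085))
h=np.argwhere(bl[190:215,305:331]>0); print('handle px',h.min(0)+[190,305],h.max(0)+[190,305],onz(t,*(h.mean(0)[::-1]+[305,190]),.098))
E
```

```text
49.2167 [0.5556 0.1611 0.2316] [-0.8654  2.2363  0.7615] 0.08506635367251125
[[  4   4   5  11  13  12   4  -8 -13 -16 -23 -27 -24 -27 -25 -24]
 [ 11   7   8  10  13  12   8   1  -3  -8 -15 -23 -25 -24 -25 -25]
 [ 11  11   7  12  15  14  12  11   9   6  -2 -12 -22 -24 -26 -27]
 [ 12  10   9  12  15  15  13  14  16  14   7  -6 -20 -24 -24 -25]
 [  9   7   8  11  14  14  13  11  10   9   4 -10 -20 -23 -27 -24]
 [  5   6   7  12  15  12   6  -3  -4  -7  -9 -16 -21 -24 -24 -25]
 [  9   5   7  11  15  11   1 -11 -16 -17 -21 -22 -22 -25 -24 -27]
 [ 10   6   9  12  14   9   2 -14 -17 -20 -23 -24 -23 -25 -25 -23]]
[[ -8  -8  -7  -9  -8  -1  -1  -7 -12 -13 -16 -15 -17 -17 -19 -19 -17 -12 -10 -12  -9  -6  -1   5  11  14  13  -3]
 [ -6  -6  -7  -5  -2   5  10   9   5   3   4   4   3   3   1   1   1   2  -1  -2   3   4   6   5   9  14  13   8]
 [ -7  -5  -7  -3   1  11  15  16  14  12  13  13  17  13  16  13  12  13  10  11  10  13  10  10  10  13  14  11]
 [ -2  -4  -5  -6   2   9  14  14  16  14  16  16  15  15  14  14  15  16  14  13  14  14  10  12  10  14  15  13]
 [ -5  -4  -7  -6   2  11 
[... 288 characters left out ...]
4  16  14  13  10  13  14  14]
 [ -5  -6  -2  -2   5  11  16  16  15  16  16  15  14  17  15  16  16  15  17  15  15  14  15  12  11  14  14  14]
 [ -6  -5  -4   1   7  11  15  15  15  15  14  14  15  16  14  15  14  16  15  15  14  14  15  12  11  12  15  13]
 [ -3  -3  -3   0   5  13  15  16  14  15  15  15  14  14  15  16  15  16  15  16  15  16  12  14  12  14  17  13]
 [ -7  -9  -7  -7   0   9  10  12  15  11  12  13  14  14  16  12  12  15  15  14  13  14  11  10  13  15  15  14]
 [-18 -16 -17 -17 -14  -6  -3  -2  -2  -2   2   2   2   1   8   9   9  10  10   8  11   9   9   8  12  14  15  15]]
tip col 414 [ 0.5465 -0.3593  0.085 ]
handle px [197 311] [214 330] [ 0.5533 -0.0778  0.098 ]
```

The bar stays in place, with its tip about 22 mm beyond the far plate, and the robot is clear. I'll let it settle and hand in.

Call:
send_rows --motion '[[[0, 0, 0], [0, 0, 0], 0], [[0, 0, 0], [0, 0, 0], 0], [[0, 0, 0], [0, 0, 0], 0], [[0, 0, 0], [0, 0, 0], 0], [[0, 0, 0], [0, 0, 0], 0], [[0, 0, 0], [0, 0, 0], 0]]'

```text
time: 49.77
ee_pos: [0.5582, 0.1466, 0.2282]
tcp_rot: [0.0, 0.718, 0.696, -0.0]
force: [0.2, -0.6, 0.5]
finger_gap: 0.0851
grip_force: 0.0
```

```bash
python3 -c "
from bench import ctrl
print(ctrl.hand_in())"
```

```text
the job is handed in; nothing more can be done
None
```

The job is handed in at about 50 s: the off button was pressed first, all four packs stand upright in their own bays, and the locking bar is through both eyelets with its tip about 22 mm past the far plate; no verdict came back.

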